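# Lean the sample plate on its backstop and close the stop bar on its foot

## Robot

A 7-joint arm with a two-finger parallel gripper is mounted at the origin on a cart in front of the work surface, level with it; the furniture and walls round the work are solid. World frame = base frame: x ahead of the robot, y to its left, z up, the work surface at z = 0. Lengths are in m, angles in rad, forces in N, time in s.
With the tool pointing down it reaches from about 0.4 to 0.875 m from the base axis. Payload 19.3 kg.
Tool frame: the origin (TCP) lies on the centre line of the jaws, within the pads' length; the fingertips stand 14 mm ahead of it and the grasp point (between the pads) lies 5 mm behind it; z points along the fingers, y is the line along which they close (so a half turn about z gives the same grasp; the last joint's range is limited). The gripper opens to 85 mm and grips with 20 to 120 N. Pads are 22 mm wide; open, the fingers measure 114 mm over their backs; the gripper's body (76 mm by 85 mm) begins 54 mm behind the grasp point. The pads swing forward as they close: fully open they stand 13 mm farther back than shut.
Start: joints at [-1.298, 0.521, -0.036, 1.599, 0.021, 1.021, -0.113], TCP at [0.21, 0.589, 0.211] pointing down, gripper open.
Joint ranges: [-2.91, 2.91], [-0.3, 2.13], [-1.5, 1.42], [0.17, 2.43], [-1.26, 4.41], [0.16, 1.93], [-2.52, 2.52]. Speed limits (rad/s): [1.89, 1.89, 2.39, 2.39, 3.01, 3.01, 3.01].

## Interface

Orientations are given as a rotation vector (axis times angle).
In Python, from rig import manip, optics gives the robot as it stands. The module is installed in compiled form; this text tells all that it offers.
- The arm moves only by the shell command python3 -m handwheel 'ROWS'. ROWS is JSON, a list of rows, each a list of 7 numbers: the opening, from -1 (shut) to 1 (fully open), then the shift along the tool's x, y, z in units of 25 mm (1.0 is 25 mm), then the turn, a rotation vector about the tool's x, y, z in units of 8 degrees (1.0 is 8 degrees). A call has 1 to 10 rows; each row shifts and turns the commanded pose from where the row before left it, along the tool's axes as they then stand; what a row does not reach is not made up. A row lasts 1/10 s, in which the tool goes at most 50 mm and 8.59 degrees, less where a joint would pass 70% of its speed; a pose out of reach is approached as far as the arm can. A call is refused whole if a number of a shift passes 1 or a number of a turn 1, either way. A call with a gripper value outside its range is refused whole. The fingers move at their own pace and stop on an object; the grip force is fixed at half the most. Time passes only in rows, so rows that do not move let the fingers close. It gives the time, the measured TCP pose, the force, the opening and the grip force at its end, in the units of the state.
- manip.read_state(): the state, without advancing time (a new reading comes with each control period).
- optics.get_image(name): name is "scene" or "top" or "wrist"; returns the picture (480x640x3 uint8, red, green, blue); there is no depth.
- optics.calibration(name): a dict with "vertical_fov" (degrees; the focal length in pixels is half the picture's height over the tangent of half this angle, whatever the lens; pixels are square), "cx", "cy" (the principal point, pixels), "R" (3x3) and "t" (3): a world point X has camera coordinates R X + t; the wrist camera has in their place "T_tool_cam" (4x4, takes a point from camera to tool coordinates, whose origin is the TCP and whose axes are the flange's). Camera axes: x right, y down, z forward; pixel columns grow to the right and rows downward; lengths in m; the calibration is good to about 2 mm. The wrist camera is an equidistant fisheye: a pixel r from the principal point sees the ray r / f radians off the axis. A picture is of the moment at which its call begins: read the wrist's pose just before it. calibration takes no time and is no camera call.
- manip.finish_job(): hands the job in; it is judged then, once.
The state is a dict: "time": time; "joint_positions": joint angles; "joint_vel": joint speeds; "effort": joint torques, N m; "tool_pos": TCP position; "tcp_rot": TCP orientation; "wrist_force": force on the tool from outside, world axes, zero at the start; "wrist_torque": the same for the moment, N m; "width": finger opening in m; "gripper_force": force on a finger pad.
Only numpy, scipy, OpenCV 4.12 (cv2) and the standard library are available. Lean on these libraries where they do the work, as an engineer would, in place of code of your own. Each camera call takes 0.05 s, during which the arm holds its last target. There are 200 camera calls.

## Task

The metal finish sample plate has fallen face down across the stop bar in front of the grey sloped backstop. Tip it up about its far edge, keeping that edge down on the bench at the foot of the backstop, until it leans flat and about centred against the slope; then slide the stop bar along the bench until its long face is flush against the plate's foot, about centred on it. Leave the jars and hand tools round about where they are.

Things in the scene. Friction and masses are not known exactly. Their poses are not given: they have to be found in the camera images.
- backstop: Fixed grey steel backstop, 150 mm wide: a flat face, 100 mm long up its slope, leaning back 18 deg from vertical away from the robot; 85 mm deep, struts behind. Origin: on the bench, middle of the face's lower front edge (toe line). x: horizontal, away from the robot, into the backstop; y along the toe line; z up. Its yaw is 0 to 0.45 rad (turned to the left) in the robot's frame.
- plate: Loose aluminium plate 170 (x) x 100 (y) x 6 mm (z), about 0.28 kg, metal swatches on its lower face. Origin at its centre; x points to the foot edge. At the start the foot edge is on the bench 2 mm before the toe line, the underside rests on the stop bar, rising 0.29 rad towards the robot. When leaning it projects 70 mm above the backstop.
- plate_foot (a point): Middle of the plate's foot edge (half-way through the thickness): the end next to the backstop, which stays down.
- plate_top (a point): Middle of the plate's other short edge (half-way through the thickness), which is swung up. At the start it points to the robot, about 43 mm past the stop bar's near face, its underside 48 mm above the bench with open space below.
- stop_bar: Loose straight aluminium bar, 24 (x) x 130 (y) x 28 mm high (z), about 0.3 kg. Origin: centre of its underside. At the start it stands on the bench under the plate, nearly parallel to the backstop, its centre about 111 mm before the toe line. Flush against the leaning plate's foot, its centre is about 18 mm before the toe line.
- solution_jar: Bystander: plastic jar with blue knob, 80 mm across, 112 mm high, left of the work. Origin at the centre of its underside.
- flux_jar: Bystander: small white jar with blue lid, 53 mm across, 58 mm high, right of the work. Origin at the centre of its underside.
- pliers: Bystander: pliers with red handles, 38 x 132 x 10 mm, lying right of the work nearer the robot. Origin at its centre underneath, length along y.
- needle_file: Bystander: needle file with red handle, 11 x 146 x 11 mm, lying beside the plate on the right. Origin at its centre underneath, length along y.
- tweezers: Bystander: steel tweezers, 12 x 123 x 7 mm, lying beside the plate on the left. Origin at its centre underneath, length along y.

How it is judged:
By the outcome, as a careful person would: the job done as asked, in the order asked, and still so for the second after the job is handed in, with the robot touching nothing.
It also fails if it takes over 61 s, if anything falls off the work surface, if the arm or the gripper's body presses on something with over 40 N, if the wrist force passes 120 N, or if a joint passes its speed limit or range.

## Working session

There is one attempt and no reset: what is moved stays moved. The work goes in short steps, Python scripts to look and compute and a shell command to move; the robot and the scene stay as the last step left them, time stands still between calls to the robot, and variables do not carry over. Pictures are saved under pics/ and viewed, at most 10 in all, crops included, and the job is handed in when it is done.

```bash
mkdir -p pics
cat > h.py <<'E'
import numpy as np,cv2
from rig import manip,optics
from scipy.spatial.transform import Rotation as R
def ray(c,u,v):
    k=optics.calibration(c);f=240/np.tan(np.radians(k['vertical_fov'])/2)
    Rm=np.array(k['R']);t=np.array(k['t']);d=Rm.T@np.array([(u-k['cx'])/f,(v-k['cy'])/f,1]);return -Rm.T@t,d
def onz(c,u,v,z):
    o,d=ray(c,u,v);return o+d*(z-o[2])/d[2]
def proj(c,X):
    k=optics.calibration(c);f=240/np.tan(np.radians(k['vertical_fov'])/2)
    p=np.array(k['R'])@np.array(X)+np.array(k['t']);return p[0]/p[2]*f+k['cx'],p[1]/p[2]*f+k['cy']
def snap(c,n):
    im=optics.get_image(c)[:,:,::-1];cv2.imwrite('pics/'+n+'.png',im);return im
E
python3 - <<'E'
from h import *
s=manip.read_state();print(s['tool_pos'],s['tcp_rot'],s['time'],s['width'])
print(R.from_rotvec(s['tcp_rot']).as_matrix().round(3))
snap('top','top0');snap('scene','sc0')
for c in('top','scene'):
    o,d=ray(c,320,240);print(c,o,d)
E
```

```text
[0.21001023 0.58827126 0.21082567] [-5.35845099e-01 -3.09545457e+00  1.82154406e-03] 0.0 0.08545651396631011
[[-0.942  0.336 -0.   ]
 [ 0.336  0.942 -0.001]
 [-0.    -0.001 -1.   ]]
top [0.38159227 0.07322806 1.24820739] [ 0.15981531  0.02144821 -0.98694679]
scene [-0.22203789 -0.62502299  0.77781129] [ 0.6366464   0.53112265 -0.55925606]
```

View pics/top0.png

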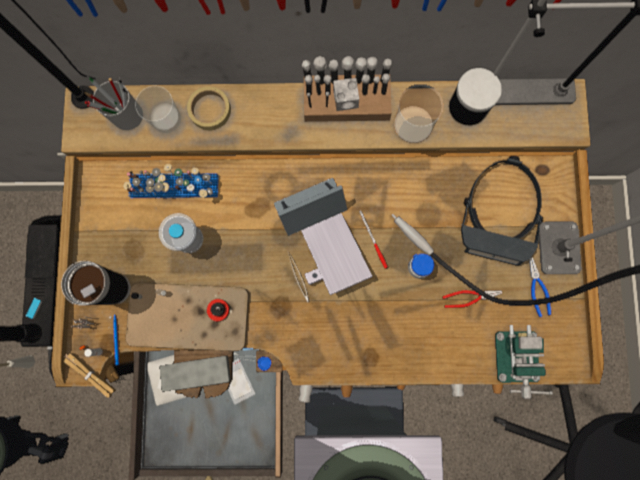

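View pics/sc0.png

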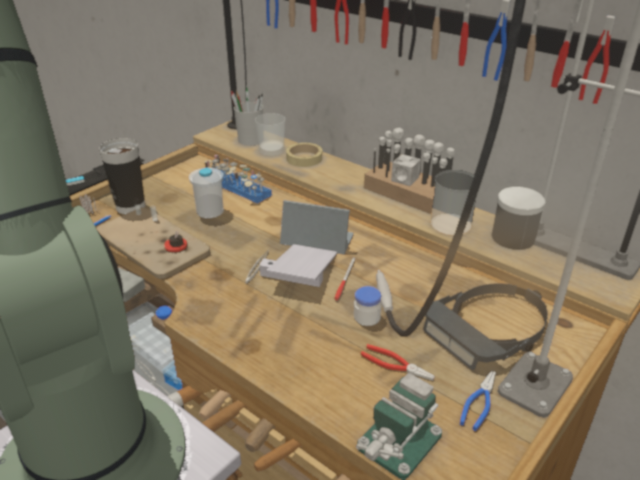

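The top view shows the plate at about (336,253) with its foot against the backstop at about (312,210). The solution jar is at (178,232), the flux jar at (422,265), the file at (374,240), and the tweezers at (300,278). I'll enlarge the area to measure it.

Run:
```python
from h import *
im=cv2.imread('pics/top0.png')[170:310,260:440]
cv2.imwrite('pics/top0c.png',cv2.resize(im,None,fx=4.2,fy=4.2,interpolation=cv2.INTER_CUBIC))
for p in((340,280),(312,215)): print(onz('top',*p,0.03))
```

```text
[0.4889757  0.05609975 0.03      ]
[0.63602138 0.1173541  0.03      ]
```

View pics/top0c.png

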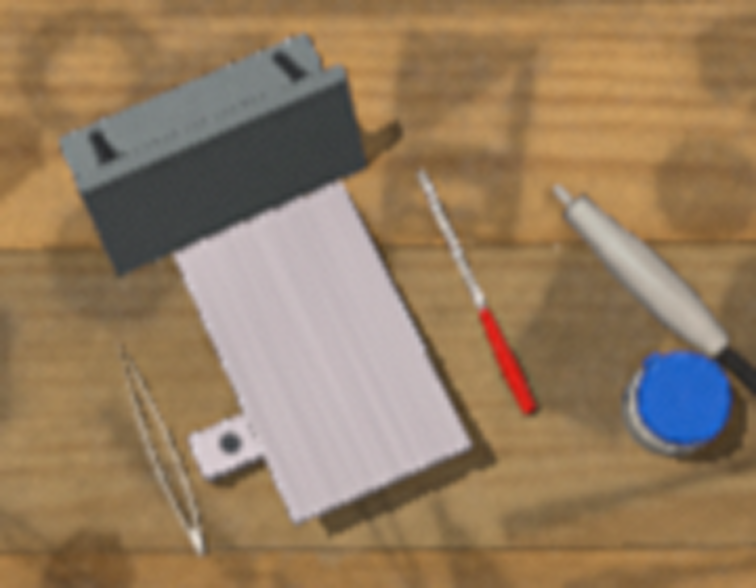

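The crop shows these corners:
- **Backstop toe:** (120,274) and (367,165).
- **Plate top edge:** (297,521) and (471,446).
- **Plate foot:** (178,257) and (340,183).
- **Bar:** its left end sticks out at (190,437)–(208,479).

Run:
```python
from h import *
def q(u,v,z): return onz('top',260+(u+.5)/4.2-.5,170+(v+.5)/4.2-.5,z)
P=dict(toeL=q(120,274,0),toeR=q(367,165,0),topL=q(297,521,.054),topR=q(471,446,.054),fL=q(178,257,.006),fR=q(340,183,.006),bF=q(190,437,.028),bN=q(208,479,.028),
 fileT=q(422,172,.005),fileB=q(530,412,.005),twT=q(122,345,.004),twB=q(200,550,.004),flux=q(683,398,.058))
for k,v in P.items(): print(k,v[:2].round(4))
n=lambda a,b:np.linalg.norm(P[a]-P[b])
print('w',n('toeL','toeR'),n('topL','topR'),n('fL','fR'),n('bF','bN'))
yaw=lambda a,b:np.arctan2(*(P[a]-P[b])[:2][::1]*np.array([-1,1]))
for a,b in(('toeL','toeR'),('topL','topR'),('fL','fR')): print(yaw(a,b))
m=(P['topL']+P['topR'])/2;f=(P['fL']+P['fR'])/2;print(m,f,np.arctan2(m[1]-f[1],m[0]-f[0]),np.linalg.norm(m-f))
t=(P['toeL']+P['toeR'])/2;y=(yaw('toeL','toeR')+yaw('fL','fR')*0+yaw('topL','topR'))/2
e=np.array([[np.cos(y),np.sin(y)],[-np.sin(y),np.cos(y)]])
print('toe',t,y)
for k,v in P.items(): print(k,(e@(v-t)[:2]).round(4))
```

```text
toeL [0.5964 0.1733]
toeR [0.6558 0.0376]
topL [0.4575 0.0776]
topR [ 0.4954 -0.0124]
fL [0.6044 0.1412]
fR [0.6446 0.0526]
bF [0.5039 0.1338]
bN [0.4816 0.1244]
fileT [0.6504 0.0077]
fileB [ 0.5181 -0.048 ]
twT [0.5567 0.1718]
twB [0.4457 0.1298]
flux [ 0.5188 -0.1215]
w 0.14811510174985545 0.09763816330877516 0.09726586204548988 0.024185656416349222
0.41257513972546117
0.39781966246730144
0.42551827882266025
[0.47643717 0.03261583 0.054     ] [0.62449595 0.09693465 0.006     ] -2.7317752560266038 0.16841113865283577
toe [0.62608099 0.10543538 0.        ] 0.4051974010963813
toeL [-0.0005  0.0741]
toeR [ 0.0005 -0.0741]
topL [-0.1659  0.0409]
topR [-0.1666 -0.0568]
fL [-0.0058  0.0414]
fR [-0.0038 -0.0558]
bF [-0.1011  0.0742]
bN [-0.1253  0.0743]
fileT [-0.0161 -0.0994]
fileB [-0.1597 -0.0984]
twT [-0.0377  0.0883]
twB [-0.1562  0.0935]
flux [-0.1881 -0.1663]
```

```bash
python3 -m handwheel '[[0.2,-0.89,-1,-0.1,0,0,0],[0.2,-0.89,-1,-0.1,0,0,0],[0.2,-0.89,-1,-0.1,0,0,0],[0.2,-0.89,-1,-0.1,0,0,0],[0.2,-0.89,-1,-0.1,0,0,0],[0.2,-0.89,-1,-0.1,0,0,0],[0.2,-0.89,-1,-0.1,0,0,0],[0.2,-0.89,-1,-0.1,0,0,0],[0.2,-0.89,-1,-0.1,0,0,0],[0.2,-0.89,-1,-0.1,0,0,0]]'
python3 -m handwheel '[[0.2,-0.89,-1,-0.1,0,0,1],[0.2,-0.89,-1,-0.1,0,0,0],[0.2,-0.89,-1,-0.1,0,0,0],[0.2,0,0,0,0,0,1],[0.2,0,0,0,0,0,1],[0.2,0,0,0,0,0,1],[0.2,0,0,0,0,0,1],[0.2,0,0,0,0,0,1],[0.2,0,0,0,0,0,1],[0.2,0,0,0,0,0,1]]'
python3 -c "
from h import *
s=manip.read_state();print(s['time'],s['tool_pos'],s['joint_positions'],s['width']);print(R.from_rotvec(s['tcp_rot']).as_matrix().round(3))"
```

```text
time: 1.1
tool_pos: [0.3358, 0.277, 0.2364]
tcp_rot: [-0.536, -3.095, 0.0]
wrist_force: [1.3, 0.1, 0.5]
width: 0.0513
gripper_force: 0.0
time: 2.1
tool_pos: [0.3643, 0.1823, 0.2438]
tcp_rot: [-2.102, -2.335, 0.001]
wrist_force: [0.1, -0.5, 0.6]
width: 0.0515
gripper_force: 0.0
2.1 [0.36425186 0.182298   0.24378629] [-0.83167241  0.12671082  0.24598147  2.10052995 -0.03866387  0.91882957
 -0.45894156] 0.05148711458286257
[[-0.105  0.994 -0.   ]
 [ 0.994  0.105 -0.   ]
 [-0.    -0.    -1.   ]]
```

```bash
python3 -m handwheel '[[0.2,0,0,0,0,0,1],[0.2,0,0,0,0,0,1],[0.2,0,0,0,0,0,1],[0.2,0,0,0,0,0,1],[0.2,0,0,0,0,0,1],[0.2,0,0,0,0,0,1],[0.2,0,0,0,0,0,1],[0.2,0,0,0,0,0,1],[0.2,0,0,0,0,0,1],[0.2,0,0,0,0,0,0.1]]'
python3 -m handwheel '[[0.2,-0.25,0.91,0,0,0,0],[0.2,-0.25,0.91,0,0,0,0],[0.2,-0.25,0.91,0,0,0,0],[0.2,-0.25,0.91,0,0,0,0],[0.2,-0.25,0.91,0,0,0,0],[0.2,-0.25,0.91,0,0,0,0],[0.2,-0.25,0.91,0,0,0,0],[0.2,-0.25,0.91,0,0,0,0],[0.2,0,0,0,0,0,0]]'
python3 -m handwheel '[[0.2,0,0,0,0,1,0],[0.2,0,0,0,0,1,0],[0.2,0,0,0,0,1,0],[0.2,0,0,0,0,1,0],[0.2,0,0,0,0,1,0],[0.2,0,0,0,0,0,0],[0.2,0,0,0,0,0,0]]'
python3 -c "
from h import *
s=manip.read_state();print(s['time'],s['tool_pos'],s['joint_positions'],s['width']);print(R.from_rotvec(s['tcp_rot']).as_matrix().round(3))"
```

```text
time: 3.1
tool_pos: [0.3642, 0.1824, 0.2438]
tcp_rot: [3.076, 0.637, -0.0]
wrist_force: [0.4, -0.1, -0.5]
width: 0.0516
gripper_force: 0.0
time: 4.0
tool_pos: [0.3914, -0.0067, 0.244]
tcp_rot: [3.075, 0.642, 0.0]
wrist_force: [-1.1, 0.3, 0.1]
width: 0.0514
gripper_force: 0.0
time: 4.7
tool_pos: [0.3859, -0.0088, 0.2513]
tcp_rot: [-2.922, -0.615, -0.649]
wrist_force: [-0.3, -0.5, -0.8]
width: 0.0514
gripper_force: 0.0
4.7 [ 0.38588183 -0.00881234  0.25127128] [-0.38716526 -0.15415478  0.37301114  2.42855297 -0.24634525  0.46470415
 -0.96428029] 0.05143409002212624
[[ 0.829  0.402  0.388]
 [ 0.366 -0.916  0.167]
 [ 0.422  0.003 -0.906]]
```

```bash
python3 -m handwheel '[[0.2,-0.2,0,0.9,0,0,0],[0.2,-0.2,0,0.9,0,0,0],[0.2,-0.2,0,0.9,0,0,0],[0.2,-0.2,0,0.9,0,0,0],[0.2,-0.2,0,0.9,0,0,0],[0.2,-0.2,0,0.9,0,0,0],[0.2,-0.2,0,0.9,0,0,0],[0.2,-0.2,0,0.9,0,0,0],[0.2,0,0,0,0,1,0],[0.2,0,0,0,0,1,0]]'
cat >> h.py <<'E'
T0=np.array([.626,.1054,0]);Y=.41
E3=np.array([[np.cos(Y),np.sin(Y),0],[-np.sin(Y),np.cos(Y),0],[0,0,1]])
def st():
    s=manip.read_state();M=R.from_rotvec(s['tcp_rot']).as_matrix();p=E3@(np.array(s['tool_pos'])-T0);A=E3@M
    print('t',round(s['time'],2),'toe',p.round(4),'tip',(p+.014*A[:,2]).round(4),'tilt',np.degrees(np.arctan2(A[0,2],-A[2,2])).round(1))
    print('j',np.round(s['joint_positions'],2),'w',round(s['width'],4),'F',(E3@np.array(s['wrist_force'])).round(1));print(A.round(3))
E
python3 -c "
from h import *
st()"
```

```text
time: 5.7
tool_pos: [0.3955, -0.0164, 0.2028]
tcp_rot: [-2.956, -0.654, -0.635]
wrist_force: [0.3, 0.1, 0.5]
width: 0.0513
gripper_force: 0.0
t 5.7 toe [-0.26   -0.0198  0.2028] tip [-0.2543 -0.0202  0.19  ] tilt 23.8
j [ 0.94  0.05 -0.92  2.43 -0.35  0.31 -0.8 ] w 0.0513 F [0.3 0.  0.5]
[[ 0.915  0.017  0.403]
 [ 0.032 -0.999 -0.03 ]
 [ 0.402  0.04  -0.915]]
```

```bash
python3 -m handwheel '[[0.2,0,0,0.8,0,0,0],[0.2,0,-0.1,0.8,0,0,0],[0.2,-0.1,-0.1,0.8,0,0,0],[0.2,-0.2,-0.1,0.8,0,0,0],[0.2,-0.2,-0.1,0.8,0,0,0],[0.2,0,0,0,0,0,0]]'
python3 -c "
from h import *
st()"
```

```text
time: 6.3
tool_pos: [0.3994, -0.015, 0.1531]
tcp_rot: [-2.97, -0.664, -0.536]
wrist_force: [-0.7, 0.5, -0.8]
width: 0.0509
gripper_force: 0.0
t 6.3 toe [-0.2558 -0.0201  0.1531] tip [-0.251  -0.0203  0.14  ] tilt 20.2
j [ 1.07  0.32 -1.22  2.43  0.71  0.32 -1.86] w 0.0509 F [-0.4  0.8 -0.8]
[[ 0.938  0.025  0.345]
 [ 0.033 -0.999 -0.015]
 [ 0.344  0.026 -0.938]]
```

```bash
cat >> h.py <<'E'
def ori(tilt,az,s=-1):  # toe-frame tool matrix; z tilted toward az (deg from ex); toe-y in the y-z plane
    t,a=np.radians([tilt,az]);z=np.array([np.sin(t)*np.cos(a),np.sin(t)*np.sin(a),-np.cos(t)])
    y=np.array([0,1,0])-z[1]*z;y*=s/np.linalg.norm(y);return np.c_[np.cross(y,z),y,z]
def go(p,A):
    s=manip.read_state();B=E3@R.from_rotvec(s['tcp_rot']).as_matrix();q=E3@(np.array(s['tool_pos'])-T0)
    sh=B.T@(np.array(p)-q)/.025;tr=np.degrees(R.from_matrix(B.T@A).as_rotvec())/8
    print('shift',sh.round(2),'turn',tr.round(2),'shift in new axes',(A.T@(np.array(p)-q)/.025).round(2))
E
python3 -c "
from h import *
print(ori(40,26.5).round(3))
go([-.215,-.01,.16],ori(40,26.5))"
```

```text
[[ 0.8    0.172  0.575]
 [-0.    -0.958  0.287]
 [ 0.6   -0.229 -0.766]]
shift [ 1.64 -0.36  0.3 ] turn [ 2.14  2.11 -0.06] shift in new axes [ 1.47 -0.17  0.85]
```

```bash
python3 -m handwheel '[[0.2,0.82,-0.18,0.15,0,0,0],[0.2,0.82,-0.18,0.15,0,0,0],[0.2,0,0,0,0,0,0],[0.2,0,0,0,0.7,0,0],[0.2,0,0,0,0.7,0,0],[0.2,0,0,0,0.7,0,0],[0.2,0,0,0,0,0.7,0],[0.2,0,0,0,0,0.7,0],[0.2,0,0,0,0,0.7,0],[0.2,0,0,0,0,0,0]]'
python3 -c "
from h import *
st();go([-.215,-.01,.16],ori(40,26.5))"
```

```text
time: 7.3
tool_pos: [0.4301, 0.0088, 0.1588]
tcp_rot: [-2.574, -0.586, -0.78]
wrist_force: [-0.6, -0.0, 0.4]
width: 0.0514
gripper_force: 0.0
t 7.3 toe [-0.2182 -0.0105  0.1588] tip [-0.21   -0.0068  0.148 ] tilt 37.0
j [ 1.37  0.7  -1.38  2.42  0.62  0.18 -1.51] w 0.0514 F [-0.6  0.2  0.4]
[[ 0.806  0.116  0.581]
 [-0.049 -0.964  0.26 ]
 [ 0.591 -0.238 -0.771]]
shift [ 0.13 -0.01  0.04] turn [ 0.2  -0.02 -0.36] shift in new axes [ 0.13 -0.01  0.04]
```

```bash
python3 -m handwheel '[[0.2,-0.6,0.24,0.78,0,0,0],[0.2,-0.6,0.24,0.78,0,0,0],[0.2,-0.6,0.24,0.78,0,0,0],[0.2,-0.6,0.24,0.78,0,0,0],[0.2,-0.6,0.24,0.78,0,0,0],[0.2,0,0,0,0,0,-0.3]]'
python3 -c "
from h import *
st();go([-.18,-.012,.032],ori(40,26.5))
snap('top','top1');snap('scene','sc1')
a=cv2.imread('pics/top1.png')[150:330,240:440];b=cv2.imread('pics/sc1.png')[170:350,190:420]
cv2.imwrite('pics/m1.png',np.hstack([cv2.resize(a,(400,360)),cv2.resize(b,(400,360))]))"
```

```text
time: 7.9
tool_pos: [0.4343, 0.005, 0.0713]
tcp_rot: [-2.569, -0.647, -0.766]
wrist_force: [0.1, 0.2, 0.1]
width: 0.0512
gripper_force: 0.0
t 7.9 toe [-0.2158 -0.0156  0.0713] tip [-0.2079 -0.0119  0.0604] tilt 36.0
j [ 1.3   1.05 -1.35  2.43  1.62  0.39 -2.3 ] w 0.0512 F [0.2 0.1 0.1]
[[ 0.81   0.154  0.566]
 [-0.006 -0.963  0.271]
 [ 0.586 -0.223 -0.779]]
shift [0.24 0.43 2.08] turn [ 0.12  0.11 -0.08] shift in new axes [0.2  0.47 2.07]
```

View pics/m1.png

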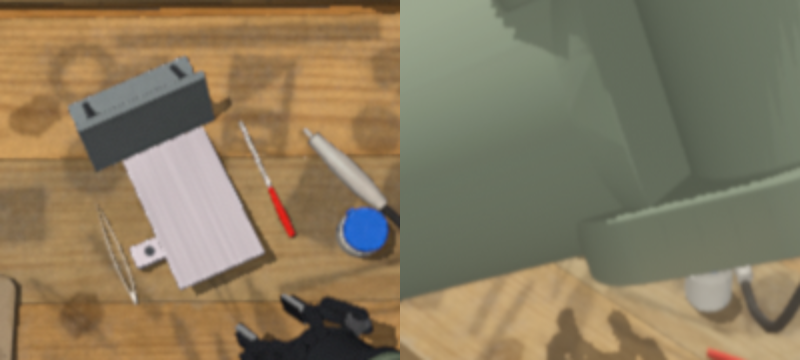

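The left half shows the two fingertips at about (243,330) and (290,298), just in front of the plate's near edge and about square to it. The plate hasn't moved. Next I'll go down and under it.

```bash
python3 -m handwheel '[[0.2,0.1,0.1,0.6,0,0,0],[0.2,0.1,0.1,0.6,0,0,0],[0.2,0.1,0.1,0.6,0,0,0],[0.2,0,0.1,0.3,0,0,0],[0.2,0,0,0,0,0,0]]'
python3 -c "
from h import *
st();go([-.165,-.012,.032],ori(40,26.5))"
```

```text
time: 8.5
tool_pos: [0.4682, 0.0217, 0.036]
tcp_rot: [-2.576, -0.653, -0.772]
wrist_force: [-0.1, -0.6, 0.1]
width: 0.0513
gripper_force: 0.0
t 8.5 toe [-0.178  -0.0138  0.036 ] tip [-0.1701 -0.0102  0.0251] tilt 36.0
j [ 1.2   1.19 -1.33  2.38  1.81  0.5  -2.43] w 0.0513 F [-0.3 -0.5  0.1]
[[ 0.809  0.154  0.567]
 [-0.001 -0.965  0.263]
 [ 0.588 -0.213 -0.78 ]]
shift [0.33 0.04 0.44] turn [ 0.18  0.11 -0.03] shift in new axes [0.32 0.06 0.44]
```

```bash
python3 -m handwheel '[[0.2,0,0,0.3,0,0,0],[0.2,0.1,0,0.2,0,0,0],[0.2,0.2,0,0,0,0,0],[0.2,0.3,-0.05,-0.19,0,0,0],[0.2,0.3,-0.05,-0.19,0,0,0],[0.2,0.31,-0.05,-0.16,0,0,0],[0.2,0.31,-0.05,-0.16,0,0,0],[0.2,0,0,0,0,0,0]]'
python3 -c "
from h import *
st()
snap('top','top2');snap('scene','sc2')
a=cv2.imread('pics/top2.png')[150:330,240:440];b=cv2.imread('pics/sc2.png')[170:350,190:420]
cv2.imwrite('pics/m2.png',cv2.resize(a,(800,720))[60:660])"
```

```text
time: 9.3
tool_pos: [0.4924, 0.0358, 0.0648]
tcp_rot: [-2.575, -0.652, -0.776]
wrist_force: [-0.1, -0.6, -0.2]
width: 0.0511
gripper_force: 0.0
t 9.3 toe [-0.1503 -0.0106  0.0648] tip [-0.1423 -0.0069  0.0539] tilt 36.2
j [ 1.16  1.13 -1.38  2.34  1.7   0.49 -2.41] w 0.0511 F [-0.4 -0.5 -0.2]
[[ 0.807  0.154  0.57 ]
 [-0.001 -0.965  0.262]
 [ 0.59  -0.212 -0.779]]
```

View pics/m2.png

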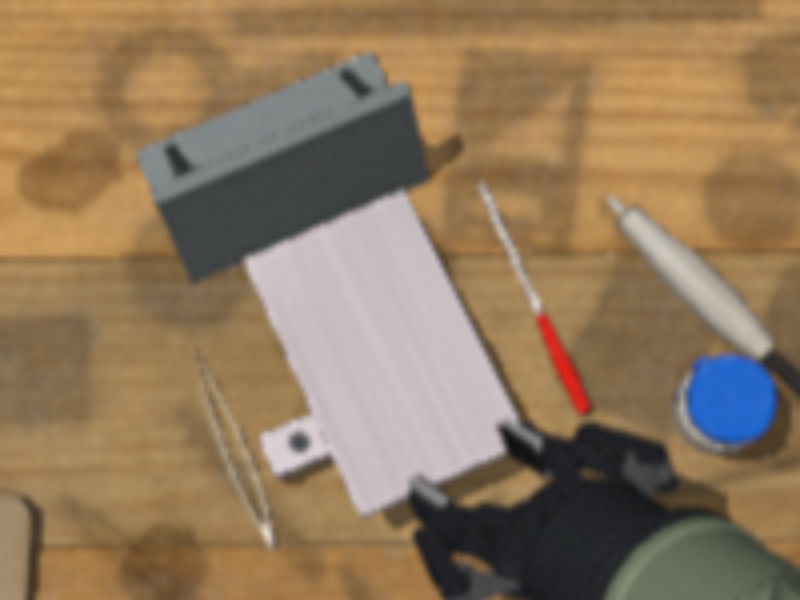

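```bash
python3 -c "
from h import *
s=manip.read_state();M=R.from_rotvec(s['tcp_rot']).as_matrix();p=np.array(s['tool_pos'])
for k in(0,.006,.014):
  for y in(-.03,.03):
    print(k,y,[(np.array(proj('top',p+M@np.array([x,y,k])))-[240,165])@(4*np.eye(2)) for x in(-.011,0,.011)])
for X in([-.168,-.056,.054],[-.168,.041,.054],[-.168,.041,.048]): print(X,(np.array(proj('top',E3.T@np.array(X)+T0))-[240,165])*4)
"
```

```text
0 -0.03 [array([400.17807334, 494.24640625]), array([393.53774207, 478.09975162]), array([386.83985516, 461.8131445 ])]
0 0.03 [array([490.22367305, 437.09130213]), array([484.05963251, 420.92807694]), array([477.84291762, 404.62673011])]
0.006 -0.03 [array([394.78784796, 490.26935841]), array([388.15269323, 474.17451907]), array([381.46027421, 457.94077424])]
0.006 0.03 [array([484.531169  , 433.40907546]), array([478.36894792, 417.29826024]), array([472.15429055, 401.050353  ])]
0.014 -0.03 [array([387.67173488, 485.01890594]), array([381.04371658, 468.99269299]), array([374.3588206, 452.8289527])]
0.014 0.03 [array([477.01495561, 428.54717268]), array([470.85544768, 412.50575625]), array([464.6438202 , 396.32860311])]
[-0.168, -0.056, 0.054] [528.078538   445.26477308]
[-0.168, 0.041, 0.054] [364.31080009 518.25630288]
[-0.168, 0.041, 0.048] [364.34324065 518.94408832]
```

The visible finger ends stop at the plate's edge line, around (425,485) and (512,430), short of their projected tips at (381,469) and (471,412). So the tips are under the plate, and I'll keep lifting.

```bash
python3 -m handwheel '[[0.2,0.33,-0.04,-0.13,0,0,0],[0.2,0.33,-0.04,-0.13,0,0,0],[0.2,0.33,-0.03,-0.11,0,0,0],[0.2,0.33,-0.03,-0.11,0,0,0],[0.2,0.34,-0.02,-0.1,0,0,0],[0.2,0.34,-0.02,-0.1,0,0,0],[0.2,0,0,0,0,0,0]]'
python3 -c "
from h import *
st()
snap('top','top3');snap('scene','sc3')
a=cv2.imread('pics/top3.png')[150:330,240:440];b=cv2.imread('pics/sc3.png')[170:350,190:420]
cv2.imwrite('pics/m3.png',np.hstack([cv2.resize(a,(500,450)),cv2.resize(b,(300,235)) if 0 else np.zeros((450,1,3),np.uint8)]))"
```

```text
time: 10.1
tool_pos: [0.5196, 0.0475, 0.1076]
tcp_rot: [-2.575, -0.651, -0.775]
wrist_force: [0.7, 0.0, 0.0]
width: 0.051
gripper_force: 0.0
t 10.1 toe [-0.1206 -0.0107  0.1076] tip [-0.1126 -0.007   0.0967] tilt 36.2
j [ 1.13  1.03 -1.41  2.28  1.48  0.46 -2.29] w 0.051 F [ 0.7 -0.3  0. ]
[[ 0.808  0.154  0.569]
 [-0.002 -0.965  0.263]
 [ 0.59  -0.214 -0.779]]
```

View pics/m3.png

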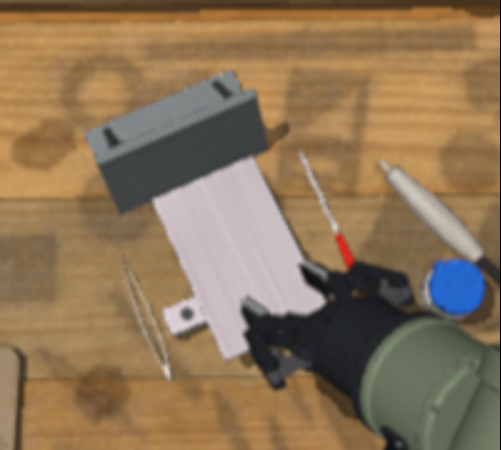

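The fingertips, at (246,300) and (303,266), are above the plate, and the plate hasn't moved. So at this opening the tips stand farther back than 14 mm. I'll work out by how much.

```bash
python3 -c "
from h import *
from scipy.optimize import least_squares
s=manip.read_state();M=R.from_rotvec(s['tcp_rot']).as_matrix();p=np.array(s['tool_pos'])
ob=np.array([[338.4,270],[361.2,256.4]])
f=lambda v:(np.array([proj('top',p+M@np.array([v[0],y,v[1]])) for y in(-v[2],v[2])])-ob).ravel()
r=least_squares(f,[0,0,.03]);print(r.x,r.fun)
snap('wrist','w3')
im=cv2.imread('pics/w3.png');print(im.shape);print(optics.calibration('wrist'))
"
```

```text
[ 0.0089649  -0.02783461  0.0282218 ] [ 0.13178448  0.21172172 -0.13365795 -0.21473161]
(480, 640, 3)
{'vertical_fov': 65.70646984690485, 'cx': 319.0844272660081, 'cy': 237.18825307621623, 'T_tool_cam': array([[ 1.32114391e-04, -9.48532265e-01, -3.16680478e-01,
         7.98483920e-02],
       [ 9.99999885e-01,  2.71345200e-04, -3.95557384e-04,
         1.00468954e-03],
       [ 4.61128669e-04, -3.16680389e-01,  9.48532192e-01,
        -1.63680756e-01],
       [ 0.00000000e+00,  0.00000000e+00,  0.00000000e+00,
         1.00000000e+00]])}
```

View pics/w3.png

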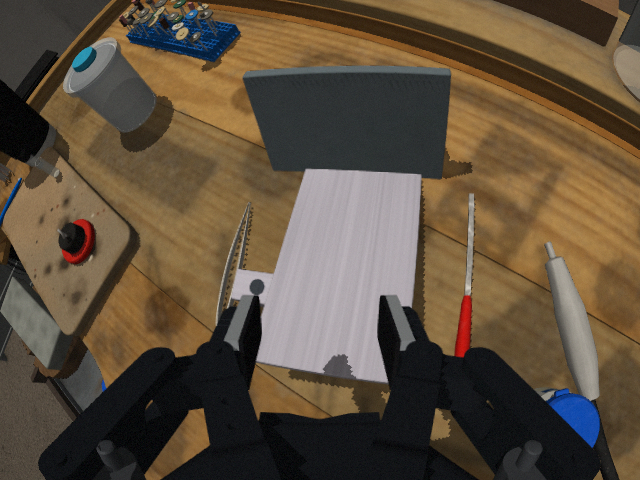

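```bash
cat >> h.py <<'E'
def wproj(X,P=None):
    s=P or manip.read_state();k=optics.calibration('wrist');f=240/np.tan(np.radians(k['vertical_fov'])/2)
    T=np.eye(4);T[:3,:3]=R.from_rotvec(s['tcp_rot']).as_matrix();T[:3,3]=s['tool_pos']
    c=np.linalg.inv(T@np.array(k['T_tool_cam']))@np.r_[E3.T@np.array(X)+T0,1];n=np.hypot(*c[:2]);a=np.arctan2(n,c[2])
    return np.array([k['cx'],k['cy']])+c[:2]/n*a*f
E
python3 -c "
from h import *
for n,X in dict(toeL=[0,.075,0],toeR=[0,-.075,0],upL=[.031,.075,.095],upR=[.031,-.075,.095],nL=[-.167,.041,.054],nR=[-.167,-.057,.054],bF=[-.101,.0742,.028],bN=[-.125,.0743,.028]).items(): print(n,wproj(X).round(0))
s=manip.read_state();M=E3@R.from_rotvec(s['tcp_rot']).as_matrix();p=E3@(np.array(s['tool_pos'])-T0)
for k in(-.03,-.02,-.01,0,.014): print(k,[wproj(p+M@np.array([x,y,k])).round(0) for x in(-.01,0,.01) for y in(-.026,.026)])
"
```

```text
toeL [273. 166.]
toeR [442. 174.]
upL [242.  72.]
upR [451.  69.]
nL [248. 359.]
nR [400. 384.]
bF [238. 266.]
bN [231. 296.]
-0.03 [array([257., 336.]), array([377., 337.]), array([255., 317.]), array([379., 317.]), array([253., 296.]), array([381., 296.])]
-0.02 [array([260., 324.]), array([374., 325.]), array([258., 305.]), array([376., 305.]), array([257., 285.]), array([377., 285.])]
-0.01 [array([263., 313.]), array([371., 314.]), array([261., 295.]), array([373., 295.]), array([260., 276.]), array([374., 276.])]
0 [array([266., 304.]), array([369., 304.]), array([264., 286.]), array([370., 286.]), array([263., 267.]), array([371., 267.])]
0.014 [array([269., 291.]), array([366., 291.]), array([268., 274.]), array([367., 274.]), array([267., 256.]), array([368., 257.])]
```

The backstop lines up in the wrist view: toe seen at about (273,172) and (443,178), predicted (273,166) and (442,174). The finger ends at (250,300) and (390,297) put the real tips about 28 mm behind the TCP at this opening, so the first pass went over the plate without touching it. I'll back out and go in lower.

```bash
python3 -m handwheel '[[0.2,-0.81,-0.15,-0.57,0,0,0],[0.2,-0.81,-0.15,-0.57,0,0,0],[0.2,-0.81,-0.15,-0.57,0,0,0],[0.2,0,0,0,0,0,0],[0.2,-0.45,0.22,0.79,0,0,0],[0.2,-0.45,0.22,0.79,0,0,0],[0.2,-0.45,0.22,0.79,0,0,0],[0.2,-0.4,0.2,0.79,0,0,0],[0.2,0,0,0,0,0,0]]'
python3 -c "
from h import *
st();go([-.184,-.01,-.002],ori(40,26.5))
s=manip.read_state();M=E3@R.from_rotvec(s['tcp_rot']).as_matrix();p=E3@(np.array(s['tool_pos'])-T0)
snap('wrist','w4')
for k in(-.03,-.02,0.014): print(k,[wproj(p+M@np.array([x,y,k])).round(0) for x in(0,.01) for y in(-.026,.026)])"
```

```text
time: 11.15
tool_pos: [0.4616, 0.0239, 0.0133]
tcp_rot: [-2.572, -0.648, -0.771]
wrist_force: [-0.9, 0.9, 1.0]
width: 0.0516
gripper_force: 0.0
t 11.15 toe [-0.1833 -0.0092  0.0133] tip [-0.1753 -0.0055  0.0024] tilt 36.1
j [ 1.21  1.27 -1.32  2.39  1.89  0.55 -2.46] w 0.0516 F [-0.5  1.2  1. ]
[[ 0.809  0.153  0.568]
 [-0.005 -0.964  0.267]
 [ 0.588 -0.219 -0.779]]
shift [-0.38  0.16  0.45] turn [ 0.15  0.1  -0.07] shift in new axes [-0.39  0.17  0.44]
-0.03 [array([256., 317.]), array([379., 318.]), array([254., 297.]), array([380., 297.])]
-0.02 [array([259., 306.]), array([375., 306.]), array([258., 286.]), array([377., 286.])]
0.014 [array([269., 275.]), array([367., 275.]), array([268., 257.]), array([368., 258.])]
```

View pics/w4.png

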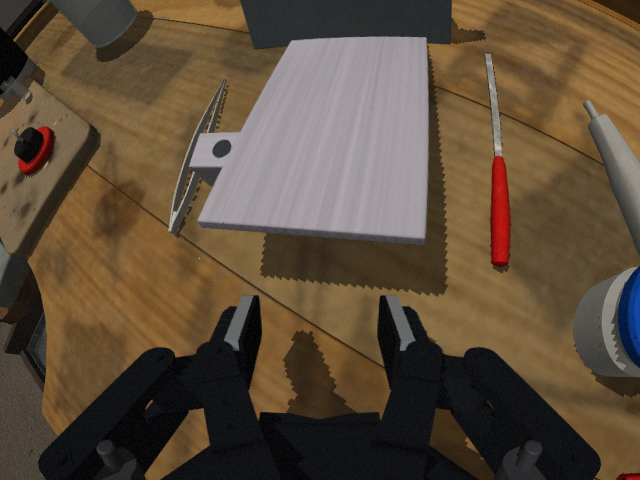

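The wrist view shows both fingertips at row 297, still short of the near edge, which runs from (200,224) to (425,242). The gripper is square to it and clear below, so I'll go forward and slightly down, watching the force.

```bash
python3 -m handwheel '[[0.2,-0.12,0.05,0.15,0,0,0],[0.2,0,0,0,0,0,0]]'; python3 -m handwheel '[[0.2,0.28,0.08,0.28,0,0,0],[0.2,0.28,0.08,0.28,0,0,0],[0.2,0.28,0.08,0.28,0,0,0],[0.2,0,0,0,0,0,0]]'
python3 -c "
from h import *
st()
snap('wrist','w5')
cv2.imwrite('pics/w5c.png',cv2.imread('pics/w5.png')[100:400,140:540])"
```

```text
time: 11.4
tool_pos: [0.4623, 0.0218, 0.0107]
tcp_rot: [-2.576, -0.652, -0.775]
wrist_force: [0.0, -0.1, 0.4]
width: 0.0515
gripper_force: 0.0
time: 11.8
tool_pos: [0.4911, 0.0347, 0.0053]
tcp_rot: [-2.574, -0.652, -0.775]
wrist_force: [-0.2, -0.6, 0.4]
width: 0.0513
gripper_force: 0.0
t 11.8 toe [-0.1519 -0.011   0.0053] tip [-0.144  -0.0073 -0.0056] tilt 36.2
j [ 1.15  1.3  -1.32  2.34  1.9   0.58 -2.46] w 0.0513 F [-0.5 -0.4  0.4]
[[ 0.808  0.154  0.569]
 [-0.001 -0.965  0.264]
 [ 0.59  -0.214 -0.779]]
```

View pics/w5c.png

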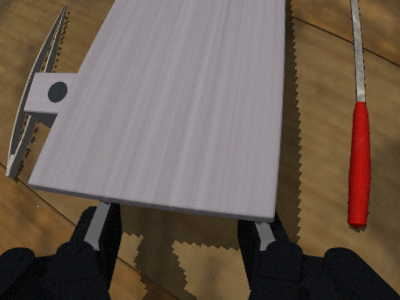

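The crop shows the finger ends running under the plate's near edge, at about (107,203) and (262,220). I'll push a bit deeper along the fingers, then lift along the arc.

```bash
cat >> h.py <<'E'
def plate(c='top'):
    im=cv2.cvtColor(np.ascontiguousarray(optics.get_image(c)),cv2.COLOR_RGB2HSV).astype(int)
    m=((im[...,1]<45)&(im[...,2]>140)).astype(np.uint8)
    if c=='top': m[:150]=0;m[310:]=0;m[:,:270]=0;m[:,400:]=0
    n,l,s,ce=cv2.connectedComponentsWithStats(m);i=1+np.argmax(s[1:,4]);q=np.argwhere(l==i)[:,::-1].astype(np.float32)
    print('plate',c,'area',s[i,4],cv2.boxPoints(cv2.minAreaRect(q)).round(1).tolist(),'hull',cv2.approxPolyDP(cv2.convexHull(q),3,True)[:,0].tolist())
E
python3 -c "
from h import *
plate()"
python3 -m handwheel '[[0.2,0,0,0.3,0,0,0],[0.2,0,0,0.3,0,0,0],[0.2,0.3,-0.05,-0.19,0,0,0],[0.2,0.3,-0.05,-0.19,0,0,0],[0.2,0.31,-0.05,-0.16,0,0,0],[0.2,0.31,-0.05,-0.16,0,0,0],[0.2,0.33,-0.04,-0.13,0,0,0],[0.2,0.33,-0.04,-0.13,0,0,0],[0.2,0,0,0,0,0,0]]'
python3 -c "
from h import *
st();plate()"
```

```text
plate top area 3333 [[286.70001220703125, 235.39999389648438], [342.8999938964844, 210.1999969482422], [372.0, 275.1000061035156], [315.70001220703125, 300.29998779296875]] hull [[371.0, 275.0], [332.0, 293.0], [308.0, 283.0], [301.0, 229.0], [340.0, 213.0]]
time: 12.8
tool_pos: [0.5181, 0.0506, 0.0425]
tcp_rot: [-2.575, -0.652, -0.777]
wrist_force: [-0.9, -1.5, -1.4]
width: 0.0513
gripper_force: 0.0
t 12.8 toe [-0.1207 -0.0072  0.0425] tip [-0.1128 -0.0036  0.0316] tilt 36.2
j [ 1.1   1.23 -1.38  2.29  1.77  0.57 -2.44] w 0.0513 F [-1.4 -1.  -1.4]
[[ 0.807  0.154  0.57 ]
 [-0.001 -0.965  0.262]
 [ 0.59  -0.212 -0.779]]
plate top area 2832 [[286.8999938964844, 235.89999389648438], [343.79998779296875, 210.0], [368.1000061035156, 263.3999938964844], [311.1000061035156, 289.29998779296875]] hull [[367.0, 263.0], [327.0, 282.0], [309.0, 283.0], [301.0, 230.0], [340.0, 213.0]]
```

The plate is lifting: its near edge has moved by 11 px and the force is about 2 N. Continuing.

```bash
cat >> h.py <<'E'
from scipy.optimize import least_squares
def th(pl,pr=None):
    # fit lean angle, lateral centre from near top-surface corners (top camera)
    def f(v):
        c,s=np.cos(v[0]),np.sin(v[0])
        pts=[[-.002-.17*c-.006*s,v[1]+d,.17*s+.006*c] for d in(.05,-.05)]
        return np.concatenate([np.array(proj('top',E3.T@np.array(X)+T0))-o for X,o in zip(pts,(pl,pr))])
    r=least_squares(f,[.5,-.007]);print('theta',np.degrees(r.x[0]).round(1),'y',r.x[1].round(4),r.fun.round(1))
E
python3 -c "
from h import *
th((332,293.5),(371.5,275));th((327,282),(367,263))"
python3 -m handwheel '[[0.2,0.33,-0.03,-0.11,0,0,0],[0.2,0.33,-0.03,-0.11,0,0,0],[0.2,0.34,-0.02,-0.1,0,0,0],[0.2,0.34,-0.02,-0.1,0,0,0],[0.2,0.35,-0.01,-0.06,0,0,0],[0.2,0.35,-0.01,-0.06,0,0,0],[0.2,0,0,0,0,0,0]]'
python3 -c "
from h import *
st();plate()"
```

```text
theta 17.1 y -0.0089 [-1.3  0.3  1.4 -0. ]
theta 36.1 y -0.0068 [-1.9  0.3  2.  -0.2]
time: 13.55
tool_pos: [0.5488, 0.0633, 0.0836]
tcp_rot: [-2.575, -0.652, -0.776]
wrist_force: [-1.0, -0.2, -1.1]
width: 0.0508
gripper_force: 0.0
t 13.55 toe [-0.0876 -0.0078  0.0836] tip [-0.0796 -0.0042  0.0727] tilt 36.2
j [ 1.05  1.13 -1.41  2.23  1.6   0.54 -2.36] w 0.0508 F [-1.   0.2 -1.1]
[[ 0.807  0.154  0.57 ]
 [-0.001 -0.965  0.263]
 [ 0.59  -0.213 -0.779]]
plate top area 2111 [[285.79998779296875, 237.60000610351562], [343.0, 209.0], [366.6000061035156, 256.20001220703125], [309.3999938964844, 284.79998779296875]] hull [[340.0, 213.0], [361.0, 246.0], [329.0, 275.0], [309.0, 283.0], [301.0, 230.0]]
```

```bash
python3 -c "
from h import *
th((321.5,264.5),(361,246))"
python3 -m handwheel '[[0.2,0.39,0.07,0.27,0,0,0],[0.2,0.39,0.07,0.27,0,0,0],[0.2,0.39,0.07,0.27,0,0,0],[0.2,0.39,0.07,0.27,0,0,0],[0.2,0,0,0,0,0,0]]'
python3 -c "
from h import *
st();plate()"
```

```text
theta 53.1 y -0.0083 [-2.8  0.8  2.8 -0.7]
time: 14.1
tool_pos: [0.593, 0.0835, 0.0833]
tcp_rot: [-2.573, -0.652, -0.775]
wrist_force: [-2.6, -0.3, 0.2]
width: 0.0516
gripper_force: 1.4
t 14.1 toe [-0.039  -0.0069  0.0833] tip [-0.031  -0.0032  0.0724] tilt 36.2
j [ 0.97  1.15 -1.39  2.13  1.56  0.56 -2.34] w 0.0516 F [-2.5  0.7  0.2]
[[ 0.807  0.155  0.569]
 [-0.002 -0.964  0.264]
 [ 0.59  -0.214 -0.778]]
plate top area 359 [[303.8999938964844, 273.5], [339.0, 258.3999938964844], [343.5, 268.8999938964844], [308.3999938964844, 284.0]] hull [[341.0, 263.0], [341.0, 270.0], [308.0, 283.0], [306.0, 273.0]]
```

```bash
python3 -m handwheel '[[0.2,0.26,0.05,0.18,0,0,0],[0.2,0.26,0.05,0.18,0,0,0],[0.2,0.26,0.05,0.18,0,0,0],[0.2,0.2,0.04,0.14,0,0,0],[0.2,0.13,0.02,0.09,0,0,0],[0.2,0.13,0.02,0.09,0,0,0],[0.2,0.13,0.02,0.09,0,0,0],[0.2,0,0,0,0,0,0]]'
python3 -c "
from h import *
st();plate();snap('top','top6')
im=cv2.imread('pics/top6.png');h=cv2.cvtColor(im,cv2.COLOR_BGR2HSV)
d=cv2.absdiff(im,cv2.imread('pics/top0.png')).max(2)
for r in range(150,240,6): print(r,''.join('#' if d[r,c]>40 else '+' if d[r,c]>18 else '.' for c in range(270,390,3)))"
```

```text
time: 14.95
tool_pos: [0.6305, 0.0996, 0.0833]
tcp_rot: [-2.574, -0.651, -0.774]
wrist_force: [0.1, -0.1, 0.1]
width: 0.0511
gripper_force: 0.0
t 14.95 toe [ 0.0018 -0.0071  0.0833] tip [ 0.0098 -0.0035  0.0724] tilt 36.1
j [ 0.9   1.17 -1.38  2.04  1.53  0.58 -2.3 ] w 0.0511 F [ 0.1 -0.1  0.1]
[[ 0.808  0.154  0.569]
 [-0.002 -0.965  0.264]
 [ 0.589 -0.214 -0.779]]
plate top area 459 [[303.8999938964844, 273.5], [344.20001220703125, 256.20001220703125], [348.70001220703125, 266.70001220703125], [308.3999938964844, 284.0]] hull [[348.0, 265.0], [310.0, 283.0], [305.0, 276.0], [339.0, 259.0]]
150 ........................................
156 ........................................
162 ........................................
168 ........................................
174 ...................+#...................
180 ...............####+++..................
186 ..........###++####+#+.+................
192 ......###++#######+++...................
198 .......+######.++++++##.................
204 .......+++++.+++++#####.....####+.......
210 ........+#+++###########.##########.....
216 .........######+######################..
222 ..........+#+#++.###############++######
228 ..........++###################++#+++++#
234 ...........##################+#########+
```

```bash
python3 -m handwheel '[[0.2,-0.2,-0.1,-0.5,0,0,0],[0.2,0,-0.26,-0.96,0,0,0],[0.2,0,-0.26,-0.96,0,0,0],[0.2,0,-0.26,-0.96,0,0,0],[0.2,0,-0.26,-0.96,0,0,0],[0.2,0,0,0,0,0,0]]'
python3 -c "
from h import *
st();go([-.15,-.007,.25],ori(0.01,0))"
```

```text
time: 15.65
tool_pos: [0.5652, 0.0691, 0.1729]
tcp_rot: [-2.577, -0.652, -0.777]
wrist_force: [0.9, 0.7, 0.1]
width: 0.0515
gripper_force: 0.0
t 15.65 toe [-0.0702 -0.0091  0.1729] tip [-0.0622 -0.0054  0.162 ] tilt 36.2
j [ 1.08  0.92 -1.47  2.15  1.17  0.49 -2.1 ] w 0.0515 F [1.1 0.3 0.1]
[[ 0.808  0.153  0.57 ]
 [-0.001 -0.966  0.26 ]
 [ 0.59  -0.211 -0.78 ]]
shift [-0.76 -1.22 -4.2 ] turn [-1.82 -4.49  0.59] shift in new axes [-3.19 -0.08 -3.09]
```

```bash
python3 -m handwheel '[[0.2,-0.19,-0.3,-1,0,0,0],[0.2,-0.19,-0.3,-1,0,0,0],[0.2,-0.19,-0.3,-1,0,0,0],[0.2,-0.19,-0.3,-1,0,0,0],[0.2,0,0,0,-0.36,-0.9,0.12],[0.2,0,0,0,-0.36,-0.9,0.12],[0.2,0,0,0,-0.36,-0.9,0.12],[0.2,0,0,0,-0.36,-0.9,0.12],[0.2,0,0,0,-0.36,-0.9,0.12],[0.2,0,0,0,0,0,0]]'
python3 -c "
from h import *
st();go([-.15,-.007,.25],ori(0.01,0))
im=snap('top','top7');snap('wrist','w7')
d=cv2.absdiff(np.ascontiguousarray(im),cv2.imread('pics/top0.png')).max(2)
for r in range(150,300,4): print(r,''.join('#' if d[r,c]>40 else '+' if d[r,c]>18 else '.' for c in range(270,390,2)))"
```

```text
time: 16.65
tool_pos: [0.5028, 0.0494, 0.2336]
tcp_rot: [-3.034, -0.659, -0.05]
wrist_force: [-0.6, 0.3, -0.5]
width: 0.0515
gripper_force: 0.0
t 16.65 toe [-0.1353 -0.0022  0.2336] tip [-0.1348 -0.0018  0.2196] tilt 2.2
j [ 0.64  0.49 -1.12  1.87  0.47  1.05 -1.8 ] w 0.0515 F [-0.4  0.5 -0.5]
[[ 0.999  0.018  0.039]
 [ 0.017 -0.999  0.029]
 [ 0.039 -0.029 -0.999]]
shift [-0.56  0.16 -0.68] turn [-0.21 -0.28  0.13] shift in new axes [-0.59  0.19 -0.66]
150 ............................................................
154 ............................................................
158 ............................................................
162 ............................................................
166 ............................................................
170 ............................................................
174 ............................+##..................+###.......
178 ........................#######+...............#########....
182 ...................+####+++#+#++............+###+++++++++++.
186 ..............+#####++#######.#...+#.......#####++++++
[... 1126 characters left out ...]
............###########################++#+#+####+
262 .......................###########################+###++###+
266 ....................################################+++++###
270 .....................#################################++#+##
274 .......................+####################################
278 .......................#########################++####+++#++
282 ...........................+################.######++#######
286 ............................#############++#####+###########
290 .............................######+###.##+##++++########+++
294 ..............................#+.#####++.######++++####+++++
298 ...........................................#####++++####++++
```

```bash
python3 -c "
from h import *
im=cv2.imread('pics/top7.png')
g=cv2.cvtColor(im,cv2.COLOR_BGR2GRAY);d=cv2.absdiff(im,cv2.imread('pics/top0.png')).max(2)
s,c=np.sin(np.radians(18)),np.cos(np.radians(18))
for y in(-.008,0):
  print(y,[(n,np.round(proj('top',E3.T@np.array(X)+T0),1)) for n,X in dict(tLb=[.17*s,y+.05,.17*c],tRb=[.17*s,y-.05,.17*c],tLf=[.17*s-.006*c,y+.05,.17*c+.006*s],fL=[-.006*c,y+.05,.006*s],fR=[-.006*c,y-.05,.006*s]).items()])
for r in range(172,212,4): q=np.where(d[r,270:340]>30)[0]+270;print(r,q.min() if len(q) else None,q.max() if len(q) else None)
for cc in range(284,336,6): q=np.where(d[150:240,cc]>30)[0]+150;print('col',cc,q.min() if len(q) else None)
im2=cv2.imread('pics/w7.png');print(im2.shape)
for n,X in dict(tLf=[.17*s-.006*c,-.008+.05,.17*c+.006*s],tRf=[.17*s-.006*c,-.058,.17*c+.006*s],fL=[-.006*c,.042,.002],fR=[-.006*c,-.058,.002],bF=[-.101,.0742,.028],bFr=[-.101,-.0558,.028],bN=[-.125,.0743,.028],bNr=[-.125,-.0558,.028],toeL=[0,.075,0],toeR=[0,-.075,0]).items(): print(n,wproj(X).round(0))
"
```

```text
-0.008 [('tLb', array([286.1, 191.6])), ('tRb', array([331.2, 172. ])), ('tLf', array([287.1, 193.8])), ('fL', array([301.9, 231.3])), ('fR', array([341.7, 213.8]))]
0 [('tLb', array([282.4, 193.1])), ('tRb', array([327.6, 173.5])), ('tLf', array([283.5, 195.4])), ('fL', array([298.7, 232.7])), ('fR', array([338.6, 215.2]))]
172 None None
176 323 332
180 314 331
184 303 332
188 295 339
192 286 335
196 288 336
200 290 337
204 292 339
208 299 339
col 284 None
col 290 190
col 296 188
col 302 185
col 308 183
col 314 180
col 320 178
col 326 175
col 332 176
(480, 640, 3)
tLf [253. -29.]
tRf [407. -27.]
fL [282.  78.]
fR [377.  80.]
bF [247. 169.]
bFr [376. 171.]
bN [247. 192.]
bNr [375. 195.]
toeL [252.  74.]
toeR [393.  76.]
```

The plate's outline matches a flat lean: corner seen at (286,192), predicted (286.1,191.6) for y = -8 mm. Now I'll locate the bar with the wrist camera.

```bash
cat >> h.py <<'E'
def wonz(u,v,z):
    s=manip.read_state();k=optics.calibration('wrist');f=240/np.tan(np.radians(k['vertical_fov'])/2)
    d=np.array([u-k['cx'],v-k['cy']]);n=np.hypot(*d);a=n/f;ray=np.r_[np.sin(a)*d/n,np.cos(a)]
    T=np.eye(4);T[:3,:3]=E3@R.from_rotvec(s['tcp_rot']).as_matrix();T[:3,3]=E3@(np.array(s['tool_pos'])-T0);T=T@np.array(k['T_tool_cam'])
    o=T[:3,3];w=T[:3,:3]@ray;return o+w*(z-o[2])/w[2]
def bar():
    h=cv2.cvtColor(np.ascontiguousarray(optics.get_image('wrist')),cv2.COLOR_RGB2HSV).astype(int)
    m=((h[...,1]<45)&(h[...,2]>140)).astype(np.uint8);n,l,s,ce=cv2.connectedComponentsWithStats(m)
    for i in range(1,n):
        if s[i,4]>400:
            q=np.argwhere(l==i)[:,::-1].astype(np.float32);r=cv2.boxPoints(cv2.minAreaRect(q))
            print(s[i],r.round(0).tolist());print([wonz(*p,.028)[:2].round(4).tolist() for p in r])
E
python3 -c "
from h import *
bar()"
```

```text
[ 472  134   31  108 1395] [[468.0, 135.0], [484.0, 131.0], [508.0, 239.0], [492.0, 243.0]]
[[-0.0592, -0.1525], [-0.0539, -0.1706], [-0.1692, -0.2122], [-0.1737, -0.1922]]
[ 247  171  128   27 2699] [[246.0, 193.0], [247.0, 169.0], [374.0, 173.0], [374.0, 197.0]]
[[-0.1262, 0.0744], [-0.1016, 0.073], [-0.1042, -0.0553], [-0.1284, -0.0555]]
```

```bash
python3 -m handwheel '[[0,0,0,0,0,0,-1],[0,0,0,0,0,0,-1],[0,0,0,0,0,0,-1],[0,0,0,0,0,0,-1],[0,0,0,0,0,0,-1],[0,0,0,0,0,0,-1],[0,0,0,0,0,0,-1],[0,0,0,0,0,0,-1],[0,0,0,0,0,0,-1],[0,0,0,0,0,0,-1]]'
cat >> h.py <<'E'
def down(yaw): # tool down, tool y along toe-x turned by yaw
    c,s=np.cos(yaw),np.sin(yaw);y=np.array([c,s,0]);z=np.array([0,0,-1.]);return np.c_[np.cross(y,z),y,z]
E
python3 -c "
from h import *
st();go([-.115,.0092,.1],down(-.02))"
```

```text
time: 17.8
tool_pos: [0.5019, 0.0436, 0.2327]
tcp_rot: [-1.922, -2.474, -0.081]
wrist_force: [-0.8, -0.3, -0.8]
width: 0.0426
gripper_force: 0.0
t 17.8 toe [-0.1384 -0.0073  0.2327] tip [-0.1378 -0.0068  0.2187] tilt 2.4
j [ 0.8   0.67 -1.43  1.87  0.7   1.2  -0.61] w 0.0426 F [-0.9  0.  -0.8]
[[ 0.159  0.986  0.042]
 [ 0.987 -0.16   0.031]
 [ 0.038  0.036 -0.999]]
shift [0.6  0.63 5.36] turn [ 0.28 -0.25 -1.  ] shift in new axes [0.68 0.92 5.31]
```

```bash
python3 -m handwheel '[[0,0,0,0,0.28,-0.25,-0.98],[0,0,0,0,0,0,0],[0,0.14,0.18,0.9,0,0,0],[0,0.14,0.18,0.9,0,0,0],[0,0.14,0.18,0.9,0,0,0],[0,0.14,0.18,0.9,0,0,0],[0,0.12,0.18,0.9,0,0,0],[0,0,0,0.8,0,0,0],[0,0,0,0,0,0,0]]'
python3 -c "
from h import *
st();go([-.115,.0092,.05],down(-.02));bar()
s=manip.read_state();M=E3@R.from_rotvec(s['tcp_rot']).as_matrix();p=E3@(np.array(s['tool_pos'])-T0)
im=snap('wrist','w8')
for k in(-.04,-.03,-.02,0,.014): print(k,[wproj(p+M@np.array([x,y,k])).round(0).tolist() for x in(0,) for y in(-.0213,.0213)])
g=cv2.cvtColor(np.ascontiguousarray(im),cv2.COLOR_BGR2GRAY)
for c in (250,258,265,372,380,388): print(c,[int(g[r,c]) for r in range(220,340,6)])"
```

```text
time: 18.7
tool_pos: [0.5155, 0.0684, 0.0987]
tcp_rot: [-1.762, -2.597, 0.002]
wrist_force: [-0.2, -1.0, 0.9]
width: 0.0427
gripper_force: 0.0
t 18.7 toe [-0.1161  0.0101  0.0987] tip [-0.1161  0.0101  0.0847] tilt -0.1
j [ 0.58  0.86 -1.24  1.93  0.93  1.09 -0.69] w 0.0427 F [-0.6 -0.8  0.9]
[[ 0.031  1.    -0.002]
 [ 1.    -0.031  0.002]
 [ 0.002 -0.003 -1.   ]]
shift [-0.04  0.05  1.95] turn [-0.02 -0.01 -0.08] shift in new axes [-0.04  0.04  1.95]
[254 108 138  18 510] [[254.0, 125.0], [254.0, 108.0], [391.0, 108.0], [391.0, 125.0]]
[[-0.1557, 0.0877], [-0.1552, 0.0985], [-0.0695, 0.0961], [-0.0696, 0.0853]]
[ 303  142   39  141 4510] [[303.0, 142.0], [340.0, 141.0], [344.0, 281.0], [307.0, 282.0]]
[[-0.1253, 0.0753], [-0.1021, 0.0753], [-0.1009, -0.0205], [-0.1268, -0.0204]]
-0.04 [[268.0, 331.0], [376.0, 331.0]]
-0.03 [[271.0, 318.0], [373.0, 318.0]]
-0.02 [[273.0, 307.0], [370.0, 307.0]]
0 [[278.0, 287.0], [365.0, 287.0]]
0.014 [[281.0, 275.0], [362.0, 275.0]]
250 [131, 134, 123, 104, 123, 115, 126, 104, 65, 68, 66, 67, 63, 73, 87, 91, 88, 90, 85, 89]
258 [129, 130, 115, 109, 116, 107, 117, 109, 71, 70, 68, 74, 71, 87, 87, 85, 20, 15, 15, 12]
265 [130, 126, 115, 110, 119, 115, 128, 135, 138, 138, 70, 66, 65, 13, 15, 18, 13, 11, 11, 10]
372 [117, 114, 94, 88, 97, 107, 111, 123, 115, 108, 122, 115, 116, 12, 13, 14, 8, 6, 5, 4]
380 [111, 102, 93, 95, 87, 102, 89, 101, 95, 93, 96, 84, 90, 88, 90, 89, 28, 16, 13, 9]
388 [98, 82, 90, 91, 88, 93, 92, 86, 83, 86, 81, 83, 75, 93, 91, 88, 89, 83, 87, 73]
```

```bash
python3 -m handwheel '[[0,0,0.04,0.9,0,0,0],[0,-0.04,0,0.9,0,0,0],[0,0,0,0.9,0,0,0],[0,0,0,0.7,0,0,0],[0,0,0,0,0,0,0]]'; python3 -m handwheel '[[0,0,0,0.3,0,0,0],[0,0,0,0.3,0,0,0],[0,0,0,0.2,0,0,0],[0,0,0,0,0,0,0]]'
python3 -c "
from h import *
st();bar()"
```

```text
time: 19.3
tool_pos: [0.5178, 0.0685, 0.0152]
tcp_rot: [-1.759, -2.601, 0.001]
wrist_force: [-0.3, -0.3, 0.0]
width: 0.0426
gripper_force: 0.0
time: 19.7
tool_pos: [0.518, 0.069, -0.0047]
tcp_rot: [-1.757, -2.604, 0.001]
wrist_force: [0.6, 0.2, 0.5]
width: 0.0423
gripper_force: 0.0
t 19.7 toe [-0.1136  0.0097 -0.0047] tip [-0.1136  0.0097 -0.0187] tilt -0.0
j [ 0.49  1.   -1.1   1.97  1.13  0.97 -0.81] w 0.0423 F [ 0.7 -0.1  0.5]
[[ 0.026  1.    -0.001]
 [ 1.    -0.026  0.   ]
 [ 0.    -0.001 -1.   ]]
[ 206  100  271   31 1519] [[206.0, 127.0], [206.0, 98.0], [476.0, 102.0], [476.0, 132.0]]
[[-0.1533, 0.0887], [-0.1525, 0.0994], [-0.0558, 0.0967], [-0.0558, 0.0856]]
[ 284  160   67  175 9591] [[284.0, 334.0], [284.0, 160.0], [350.0, 160.0], [350.0, 334.0]]
[[-0.1298, 0.0045], [-0.1257, 0.0753], [-0.1026, 0.0747], [-0.1024, 0.0039]]
```

```bash
python3 -m handwheel '[[0,0,0,0.2,0,0,0],[0,0,0,0.15,0,0,0],[0,0,0,0,0,0,0]]'; python3 -m handwheel '[[-0.2,0,0,0,0,0,0],[-0.4,0,0,0,0,0,0],[-0.7,0,0,0,0,0,0],[-0.7,0,0,0,0,0,0],[-0.7,0,0,0,0,0,0]]'
python3 -c "
from h import *
st();bar()"
```

```text
time: 20.05
tool_pos: [0.5179, 0.0691, -0.0136]
tcp_rot: [-1.757, -2.604, 0.001]
wrist_force: [0.0, 0.3, -0.3]
width: 0.0427
gripper_force: 0.0
time: 20.55
tool_pos: [0.5183, 0.0692, -0.0128]
tcp_rot: [1.757, 2.604, -0.0]
wrist_force: [-1.6, -0.4, 6.4]
width: 0.0231
gripper_force: 59.9
t 20.55 toe [-0.1132  0.0098 -0.0128] tip [-0.1132  0.0098 -0.0268] tilt -0.0
j [ 0.49  1.01 -1.08  1.97  1.14  0.96 -0.82] w 0.0231 F [-1.7  0.3  6.4]
[[ 0.026  1.    -0.   ]
 [ 1.    -0.026 -0.   ]
 [-0.    -0.    -1.   ]]
[ 199   99  285   33 1675] [[199.0, 128.0], [199.0, 96.0], [483.0, 101.0], [483.0, 133.0]]
[[-0.153, 0.0887], [-0.1522, 0.0994], [-0.0566, 0.0967], [-0.0566, 0.0856]]
[  283   163    70   174 10028] [[283.0, 163.0], [352.0, 163.0], [352.0, 336.0], [283.0, 336.0]]
[[-0.1251, 0.0753], [-0.1025, 0.0747], [-0.1022, 0.0085], [-0.129, 0.0091]]
```

The bar is gripped at its centre. I'll slide it along the bench to about 50 mm from the toe line and centred, then release it.

```bash
python3 -m handwheel '[[-0.7,0,0.2,0,0,0,-0.19],[-0.7,-0.08,0.4,0,0,0,0],[-0.7,-0.08,0.5,0,0,0,0],[-0.7,-0.08,0.5,0,0,0,0],[-0.7,-0.08,0.5,0,0,0,0],[-0.7,-0.07,0.4,0,0,0,0],[-0.7,0,0,0,0,0,0]]'; python3 -m handwheel '[[-0.3,0,0,0,0,0,0],[0,0,0,0,0,0,0],[0,0,0,-0.4,0,0,0],[0,0,0,-0.8,0,0,0],[0,0,0,-1,0,0,0],[0,0,0,-1,0,0,0],[0,0,0,-1,0,0,0],[0,0,0,0,0,0,0]]'
python3 -c "
from h import *
st();bar();plate();go([.0,-.008,.29],ori(-18,0))"
```

```text
time: 21.3
tool_pos: [0.5805, 0.0856, -0.0128]
tcp_rot: [1.722, 2.627, 0.001]
wrist_force: [4.3, 1.5, 4.5]
width: 0.0231
gripper_force: 59.7
time: 22.1
tool_pos: [0.5805, 0.0855, 0.0953]
tcp_rot: [1.721, 2.625, 0.003]
wrist_force: [1.2, 0.8, 0.1]
width: 0.0426
gripper_force: 0.0
t 22.1 toe [-0.0497 -0.0001  0.0953] tip [-0.0497 -0.0001  0.0813] tilt 0.2
j [ 0.49  0.92 -1.2   1.77  0.95  1.16 -0.6 ] w 0.0426 F [1.4 0.2 0.1]
[[-0.     1.     0.003]
 [ 1.     0.    -0.001]
 [-0.001  0.003 -1.   ]]
[164  95 142  18 513] [[164.0, 112.0], [164.0, 95.0], [305.0, 95.0], [305.0, 112.0]]
[[-0.1508, 0.0877], [-0.1504, 0.0987], [-0.0605, 0.0936], [-0.0605, 0.0831]]
[ 298  141   39  143 4592] [[298.0, 141.0], [336.0, 141.0], [336.0, 283.0], [298.0, 283.0]]
[[-0.0649, 0.0654], [-0.0418, 0.0653], [-0.0405, -0.0291], [-0.0663, -0.0291]]
[546 251  57 159 991] [[545.0, 408.0], [597.0, 249.0], [606.0, 252.0], [554.0, 410.0]]
[[0.1738, -0.1762], [0.1745, -0.0068], [0.1867, -0.0096], [0.1889, -0.1841]]
[605 449  35  31 401] [[604.0, 478.0], [635.0, 447.0], [646.0, 458.0], [616.0, 489.0]]
[[0.3853, -0.3859], [0.4165, -0.3243], [0.4898, -0.3824], [0.4576, -0.4535]]
plate top area 241 [[296.8999938964844, 246.5], [320.8999938964844, 235.8000030517578], [325.5, 246.0], [301.3999938964844, 256.70001220703125]] hull [[325.0, 245.0], [303.0, 256.0], [298.0, 249.0], [312.0, 240.0]]
shift [-0.31  2.04 -7.91] turn [ 1.77 -1.76 11.15] shift in new axes [-0.51  0.3  -8.15]
```

```bash
python3 -m handwheel '[[0,0,0,-1,0,0,0],[0,0,0,-1,0,0,0],[0,0,0,-1,0,0,0],[0,0,0,-1,0,0,0],[0,0,0,-1,0,0,0],[0,-0.1,0.5,-1,0,0,0],[0,-0.1,1,0,0.75,0,0],[0,-0.1,1,0,0.75,0,0],[0,0,1,0,0.75,0,0],[0,0,0,0,0,0,0]]'
python3 -c "
from h import *
st();a=np.radians(18);A=np.c_[[0,1,0],[np.cos(a),0,-np.sin(a)],[-np.sin(a),0,-np.cos(a)]]
go([.0537,-.008,.175],A)"
```

```text
time: 23.2
tool_pos: [0.6602, 0.1139, 0.2315]
tcp_rot: [-1.617, -2.469, 0.373]
wrist_force: [-1.1, 0.2, -0.9]
width: 0.0425
gripper_force: 0.0
t 23.2 toe [ 0.0348 -0.0058  0.2315] tip [ 0.0306 -0.0058  0.2181] tilt -17.3
j [ 0.2   0.98 -1.14  1.09  0.76  1.81 -0.33] w 0.0425 F [-0.9  0.7 -0.9]
[[-0.001  0.955 -0.297]
 [ 1.     0.002  0.002]
 [ 0.002 -0.297 -0.955]]
shift [-0.09  1.39  1.93] turn [ 0.09 -0.01  0.01] shift in new axes [-0.09  1.42  1.91]
```

```bash
python3 -m handwheel '[[0,-0.04,0.7,0,0.09,0,0],[0,-0.04,0.72,0,0,0,0],[0,0,0,0.6,0,0,0],[0,0,0,0.7,0,0,0],[0,0,0,0.6,0,0,0],[0,0,0,0,0,0,0]]'
python3 -c "
from h import *
st();a=np.radians(18);A=np.c_[[0,1,0],[np.cos(a),0,-np.sin(a)],[-np.sin(a),0,-np.cos(a)]]
go([.0352,-.008,.1179],A)
s=manip.read_state()
im=snap('wrist','w9')
s18,c18=np.sin(a),np.cos(a)
for n,X in dict(tLf=[.17*s18-.006*c18,.042,.17*c18+.002],tRf=[.17*s18-.006*c18,-.058,.17*c18+.002],tLb=[.17*s18,.042,.17*c18],tRb=[.17*s18,-.058,.17*c18]).items(): print(n,wproj(X).round(0))
h=cv2.cvtColor(np.ascontiguousarray(im),cv2.COLOR_BGR2HSV);g=cv2.cvtColor(np.ascontiguousarray(im),cv2.COLOR_BGR2GRAY)
print([ (int(g[250,c])) for c in range(230,420,5)])
print([ (int(g[200,c])) for c in range(230,420,5)])
"
```

```text
time: 23.8
tool_pos: [0.6764, 0.1159, 0.1768]
tcp_rot: [-1.615, -2.464, 0.387]
wrist_force: [0.5, -0.1, -0.2]
width: 0.0427
gripper_force: 0.0
t 23.8 toe [ 0.0504 -0.0105  0.1768] tip [ 0.0461 -0.0105  0.1635] tilt -17.8
j [ 0.18  1.05 -1.11  1.07  0.8   1.76 -0.33] w 0.0427 F [ 0.4 -0.3 -0.2]
[[-0.     0.952 -0.306]
 [ 1.     0.    -0.   ]
 [-0.    -0.306 -0.952]]
shift [0.1  0.14 2.43] turn [0.02 0.   0.  ] shift in new axes [0.1  0.15 2.43]
tLf [323. 175.]
tRf [323. 350.]
tLb [336. 175.]
tRb [333. 350.]
[126, 117, 118, 125, 119, 131, 187, 183, 184, 186, 111, 87, 95, 104, 110, 112, 128, 80, 100, 191, 178, 64, 59, 117, 114, 117, 117, 120, 120, 115, 119, 116, 115, 120, 122, 116, 105, 106]
[125, 121, 120, 110, 101, 146, 186, 182, 185, 181, 93, 89, 76, 82, 81, 59, 104, 79, 75, 193, 190, 61, 57, 122, 118, 121, 121, 118, 117, 120, 118, 120, 118, 121, 120, 119, 122, 104]
```

The plate's top edge is at columns 325–333 in the wrist image, against a predicted 323–336, so it is between the jaws. Now I'll go down and grip.

```bash
python3 -m handwheel '[[0,0.05,0.08,0.5,0,0,0],[0,0.05,0.07,0.6,0,0,0],[0,0,0,0.6,0,0,0],[0,0,0,0.5,0,0,0],[0,0,0,0.2,0,0,0],[0,0,0,0,0,0,0]]'; python3 -m handwheel '[[-0.4,0,0,0,0,0,0],[-0.6,0,0,0,0,0,0],[-0.8,0,0,0,0,0,0],[-1,0,0,0,0,0,0],[-1,0,0,0,0,0,0],[-1,0,0,0,0,0,0]]'
python3 -c "
from h import *
st()"
```

```text
time: 24.45
tool_pos: [0.6627, 0.113, 0.1201]
tcp_rot: [-1.616, -2.465, 0.384]
wrist_force: [-0.8, 0.4, 0.1]
width: 0.0427
gripper_force: 0.0
time: 25.05
tool_pos: [0.6628, 0.1133, 0.1215]
tcp_rot: [-1.616, -2.465, 0.384]
wrist_force: [-3.1, -1.3, 6.3]
width: 0.0046
gripper_force: 58.8
t 25.05 toe [ 0.0369 -0.0074  0.1215] tip [ 0.0326 -0.0074  0.1081] tilt -17.7
j [ 0.2   1.09 -1.1   1.17  0.82  1.66 -0.37] w 0.0046 F [-3.4  0.   6.3]
[[-0.     0.953 -0.304]
 [ 1.     0.    -0.   ]
 [-0.    -0.304 -0.953]]
```

```bash
python3 -m handwheel '[[-1,0.1,0,0,0,0,0],[-1,0.1,0,0,0,0,0],[-1,0.12,0,0,0,0,0],[-1,0,0,0,0,0,0]]'; python3 -c "
from h import *
st()"; python3 -m handwheel '[[-0.7,0,0,0,0,0,0],[-0.4,0,0,0,0,0,0],[0,0,0,0,0,0,0],[0,0,0,0,0,0,0],[0,0,0,-0.6,0,0,0],[0,0,0,-1,0,0,0],[0,0,0,-1,0,0,0],[0,0,0,-1,0,0,0],[0,0,0,-0.8,0,0,0],[0,0,0,0,0,0,0]]'
python3 -c "
from h import *
st()
im=snap('top','top10')
d=cv2.absdiff(np.ascontiguousarray(im),cv2.imread('pics/top0.png')).max(2)
for r in range(166,250,4): print(r,''.join('#' if d[r,c]>40 else '+' if d[r,c]>18 else '.' for c in range(270,390,2)))"
```

```text
time: 25.45
tool_pos: [0.6603, 0.1199, 0.1224]
tcp_rot: [-1.619, -2.466, 0.384]
wrist_force: [1.5, -5.3, 15.0]
width: 0.0049
gripper_force: 60.1
t 25.45 toe [ 0.0372 -0.0004  0.1224] tip [ 0.033  -0.0004  0.109 ] tilt -17.6
j [ 0.2   1.09 -1.1   1.18  0.82  1.66 -0.38] w 0.0049 F [-0.7 -5.5 15. ]
[[ 0.     0.953 -0.303]
 [ 1.    -0.001 -0.002]
 [-0.002 -0.303 -0.953]]
time: 26.45
tool_pos: [0.6914, 0.1354, 0.2293]
tcp_rot: [-1.618, -2.468, 0.378]
wrist_force: [0.6, -0.5, -0.2]
width: 0.0426
gripper_force: 0.0
t 26.45 toe [0.0719 0.0015 0.2293] tip [0.0678 0.0015 0.216 ] tilt -17.4
j [ 0.11  1.03 -1.1   0.94  0.78  1.85 -0.3 ] w 0.0426 F [ 0.3 -0.7 -0.2]
[[-0.     0.954 -0.3  ]
 [ 1.     0.     0.001]
 [ 0.001 -0.3   -0.954]]
166 +.++.+.++.++#######+........######++############+###########
170 .......++..++####.............####+########+################
174 ...............+.............+####################++##+#####
178 .................+.....+##+####+###########++++++++#+++#####
182 .....+............+#####+++#+#++###########+++++############
186 ...+++++++....+#####++#######.#.++##
[... 299 characters left out ...]
..+.+.+##################......#######++++++++++##
210 +++.........########################..+#########++++++++++##
214 ++++........+####################+####...############++++###
218 ++++.........+#######################+.+..####..######+++###
222 ++............#########################..........+####+++###
226 .+.............######################.+##..........###++####
230 ................#################.++##++###......+..########
234 .................###########.+++++++..++.+##......+...######
238 .................+######+++++++++++.#######+........+..#####
242 +...................+++++++++++.############+..........++###
246 ..............#####++++++++.#################+............##
```

```bash
python3 -c "
from h import *
s=manip.read_state();im=snap('wrist','w10');a=np.radians(18);s18,c18=np.sin(a),np.cos(a)
for y in(-.008,0): print(y,[wproj([.17*s18-.003*c18,y+e,.17*c18]).round(0).tolist() for e in(.05,-.05)])
print([wproj([-.003,y,.0]).round(0).tolist() for y in(-.05,.05)],[wproj([.031,y,.0951]).round(0).tolist() for y in(-.075,.075)])
h=cv2.cvtColor(np.ascontiguousarray(im),cv2.COLOR_BGR2HSV).astype(int);m=((h[...,1]<45)&(h[...,2]>150)).astype(np.uint8)
n,l,st_,ce=cv2.connectedComponentsWithStats(m)
for i in range(1,n):
  if st_[i,4]>60: print(st_[i],ce[i].round(0))
for r in range(170,350,8): print(r,[int(x) for x in h[r,268:340:4,2]])
"
```

```text
-0.008 [[321.0, 180.0], [320.0, 320.0]]
0 [[321.0, 167.0], [321.0, 310.0]]
[[319.0, 235.0], [319.0, 146.0]] [[323.0, 296.0], [323.0, 125.0]]
[   0   22   75  171 2565] [45. 75.]
[ 256  134   24  118 2079] [268. 191.]
[  0 173  82  73 146] [ 42. 212.]
[315 179   9 105 878] [319. 229.]
[244 266  47   9 122] [267. 270.]
[171 294  24  17 134] [184. 301.]
[201 321  27  14 252] [215. 328.]
[ 68 349   9  19  92] [ 72. 359.]
[575 387  12  12 102] [580. 393.]
[601 393  16  16 159] [609. 402.]
[561 403  10  10  70] [565. 407.]
[580 427  18  19 196] [590. 436.]
170 [194, 192, 181, 93, 94, 138, 140, 148, 146, 139, 99, 96, 100, 106, 126, 127, 64, 132]
178 [192, 195, 185, 94, 91, 128, 136, 136, 128, 141, 111, 75, 111, 110, 123, 126, 62, 127]
186 [192, 195, 189, 91, 90, 117, 126, 120, 139, 141, 110, 46, 192, 191, 57, 82, 63, 124]
194 [188, 190, 188, 89, 90, 103, 99, 98, 114, 87, 94, 23, 196, 195, 56, 59, 62, 123]
202 [187, 187, 186, 92, 90, 90, 101, 105, 99, 117, 88, 33, 197, 195, 58, 61, 66, 125]
210 [188, 188, 185, 94, 95, 72, 87, 75, 95, 118, 100, 28, 189, 194, 64, 60, 66, 123]
218 [188, 186, 19
[... 688 characters left out ...]
, 150, 128, 138, 158, 109, 85, 66, 61, 106, 41, 101, 160, 63, 50, 68, 66]
290 [126, 122, 131, 134, 134, 78, 75, 64, 62, 57, 62, 64, 102, 100, 61, 50, 65, 65]
298 [12, 115, 73, 66, 63, 60, 63, 61, 58, 61, 68, 85, 98, 100, 77, 72, 67, 58]
306 [10, 85, 89, 89, 87, 73, 62, 60, 61, 82, 90, 93, 101, 99, 83, 61, 59, 67]
314 [14, 68, 72, 74, 84, 86, 76, 78, 65, 71, 63, 76, 102, 98, 81, 70, 66, 59]
322 [12, 84, 91, 93, 89, 79, 92, 91, 94, 83, 79, 65, 68, 66, 76, 78, 67, 64]
330 [15, 80, 95, 91, 83, 91, 93, 92, 89, 88, 94, 87, 78, 76, 69, 61, 70, 62]
338 [13, 90, 85, 81, 94, 94, 95, 88, 94, 96, 90, 81, 95, 93, 80, 77, 71, 63]
346 [10, 70, 77, 92, 96, 92, 93, 92, 97, 87, 90, 98, 94, 84, 94, 88, 89, 83]
```

The wrist view says the plate is still at y ≈ -8 mm: its ends are at rows 179 and 318, against a predicted 180 and 320. It only pivoted under the downward load. I'll try once more and take that load off before sliding.

```bash
python3 -c "
from h import *
a=np.radians(18);A=np.c_[[0,1,0],[np.cos(a),0,-np.sin(a)],[-np.sin(a),0,-np.cos(a)]]
go([.0362,-.008,.1190],A)"; python3 -m handwheel '[[0,-0.1,0,0.9,0.08,0,0],[0,-0.1,0.05,0.9,0,0,0],[0,-0.1,0.05,0.9,0,0,0],[0,-0.08,0,0.8,0,0,0],[0,0,0,0.6,0,0,0],[0,0,0,0,0,0,0]]'
python3 -c "
from h import *
st();a=np.radians(18);A=np.c_[[0,1,0],[np.cos(a),0,-np.sin(a)],[-np.sin(a),0,-np.cos(a)]]
go([.0362,-.008,.1190],A)"
```

```text
shift [-0.36 -0.02  4.51] turn [ 0.05 -0.    0.  ] shift in new axes [-0.36  0.01  4.51]
time: 27.15
tool_pos: [0.6661, 0.1127, 0.1255]
tcp_rot: [-1.611, -2.457, 0.399]
wrist_force: [-0.1, -0.3, 0.4]
width: 0.0423
gripper_force: 0.0
t 27.15 toe [ 0.0397 -0.0093  0.1255] tip [ 0.0353 -0.0093  0.1123] tilt -18.5
j [ 0.19  1.09 -1.09  1.14  0.82  1.69 -0.35] w 0.0423 F [-0.2 -0.2  0.4]
[[-0.     0.949 -0.317]
 [ 1.     0.     0.   ]
 [ 0.    -0.317 -0.949]]
shift [ 0.05 -0.05  0.29] turn [-0.06 -0.    0.  ] shift in new axes [ 0.05 -0.05  0.29]
```

```bash
python3 -m handwheel '[[0,0.05,-0.05,0.3,-0.06,0,0],[-0.5,0,0,0,0,0,0],[-0.8,0,0,0,0,0,0],[-1,0,0,-0.03,0,0,0],[-1,0,0,0,0,0,0],[-1,0,0,0,0,0,0],[-1,0,0,0,0,0,0]]'
python3 -c "
from h import *
st()"
```

```text
time: 27.85
tool_pos: [0.6632, 0.1132, 0.1221]
tcp_rot: [-1.615, -2.463, 0.388]
wrist_force: [-5.5, -2.7, 2.9]
width: 0.0046
gripper_force: 58.6
t 27.85 toe [ 0.0372 -0.0076  0.1221] tip [ 0.0329 -0.0076  0.1087] tilt -17.9
j [ 0.2   1.09 -1.09  1.17  0.82  1.67 -0.36] w 0.0046 F [-6.1 -0.3  2.9]
[[-0.     0.952 -0.307]
 [ 1.     0.    -0.   ]
 [-0.    -0.307 -0.952]]
```

```bash
python3 -m handwheel '[[-1,0,-0.05,0,0,0,0],[-1,0.06,-0.01,0,0,0,0],[-1,0.1,0,0,0,0,0],[-1,0.1,0,0,0,0,0],[-1,0.08,0,0,0,0,0],[-1,0,0,0,0,0,0]]'
python3 -c "
from h import *
st();im=snap('top','top11')
d=cv2.absdiff(np.ascontiguousarray(im),cv2.imread('pics/top0.png')).max(2)
for r in range(178,240,4): print(r,''.join('#' if d[r,c]>40 else '+' if d[r,c]>18 else '.' for c in range(270,340,2)))"
```

```text
time: 28.45
tool_pos: [0.6598, 0.12, 0.1233]
tcp_rot: [-1.618, -2.465, 0.386]
wrist_force: [3.3, -4.9, 13.0]
width: 0.0045
gripper_force: 61.3
t 28.45 toe [ 0.0368 -0.      0.1233] tip [ 3.25e-02 -1.00e-04  1.10e-01] tilt -17.7
j [ 0.19  1.09 -1.09  1.18  0.82  1.66 -0.38] w 0.0045 F [ 1.  -5.8 13. ]
[[ 0.001  0.953 -0.304]
 [ 1.    -0.001 -0.002]
 [-0.002 -0.304 -0.953]]
178 .............########...+++###+####
182 ..............###########+##++#####
186 ....+++++......##+#+++######+##+#+#
190 ..+.......###################+++##+
194 ....+.+####+++##########+++++.+#+..
198 ........++###########++++.+++++#+..
202 .........++####+++++.+#++++++###++.
206 ............+...+#################+
210 .++........+###+#################+#
214 +++........######################+#
218 +...........#######################
222 ++...........######################
226 ..............#####################
230 ...............+#################.+
234 .................###########.++++++
238 .................+######+++++++++++
```

```bash
python3 -m handwheel '[[-1,-0.1,0,0,0,0,0],[-1,-0.12,0,0,0,0,0],[-1,-0.12,0,0,0,0,0],[-1,0,0,-0.03,0,0,0],[-1,0,0,0,0,0,0]]'
python3 -c "
from h import *
st()
s=manip.read_state();B=E3@R.from_rotvec(s['tcp_rot']).as_matrix();print('F tool',B.T@(E3@np.array(s['wrist_force'])))"
```

```text
time: 29.0
tool_pos: [0.6623, 0.1132, 0.1229]
tcp_rot: [-1.615, -2.464, 0.386]
wrist_force: [-3.9, -1.2, 5.6]
width: 0.0047
gripper_force: 59.1
t 29.0 toe [ 0.0364 -0.0073  0.1229] tip [ 0.0321 -0.0073  0.1095] tilt -17.8
j [ 0.2   1.09 -1.09  1.17  0.82  1.66 -0.37] w 0.0047 F [-4.1  0.5  5.6]
[[-0.     0.952 -0.306]
 [ 1.     0.     0.   ]
 [ 0.001 -0.306 -0.952]]
F tool [ 0.47046217 -5.58239053 -4.11932142]
```

```bash
python3 -m handwheel '[[-1,0,-0.04,-0.05,0,0,0],[-1,0,0,-0.03,0,0,0],[-1,0,0,0,0,0,0]]'
python3 -c "
from h import *
st()
s=manip.read_state();B=E3@R.from_rotvec(s['tcp_rot']).as_matrix();print('F tool',B.T@(E3@np.array(s['wrist_force'])))"
```

```text
time: 29.3
tool_pos: [0.6619, 0.1127, 0.1246]
tcp_rot: [-1.615, -2.464, 0.387]
wrist_force: [-6.3, -1.1, 0.1]
width: 0.0048
gripper_force: 58.7
t 29.3 toe [ 0.0359 -0.0076  0.1246] tip [ 0.0316 -0.0076  0.1113] tilt -17.9
j [ 0.2   1.09 -1.09  1.17  0.82  1.67 -0.37] w 0.0048 F [-6.2  1.5  0.1]
[[-0.     0.952 -0.307]
 [ 1.     0.     0.   ]
 [ 0.    -0.307 -0.952]]
F tool [ 1.52412576 -5.94414449  1.81212715]
```

```bash
python3 -m handwheel '[[-1,0,-0.1,0,0,0,0],[-1,0,0,0,0,0,0],[-1,0,0,0,0,0,0]]'
python3 -c "
from h import *
s=manip.read_state();B=E3@R.from_rotvec(s['tcp_rot']).as_matrix();print('F tool',B.T@(E3@np.array(s['wrist_force'])))"
python3 -m handwheel '[[-1,0.08,0,0,0,0,0],[-1,0.08,0,0,0,0,0],[-1,0.08,0,0,0,0,0],[-1,0.08,0,0,0,0,0],[-1,0,0,0,0,0,0]]'
python3 -c "
from h import *
st()
s=manip.read_state();B=E3@R.from_rotvec(s['tcp_rot']).as_matrix();print('F tool',B.T@(E3@np.array(s['wrist_force'])))
im=snap('top','top12')
d=cv2.absdiff(np.ascontiguousarray(im),cv2.imread('pics/top0.png')).max(2)
for r in range(178,240,4): print(r,''.join('#' if d[r,c]>40 else '+' if d[r,c]>18 else '.' for c in range(270,340,2)))"
```

```text
time: 29.6
tool_pos: [0.6603, 0.1116, 0.1256]
tcp_rot: [-1.616, -2.464, 0.386]
wrist_force: [0.3, 0.1, -2.6]
width: 0.0046
gripper_force: 58.5
F tool [-0.03102578  1.04596141  2.39341648]
time: 30.1
tool_pos: [0.6567, 0.1196, 0.1257]
tcp_rot: [-1.615, -2.464, 0.386]
wrist_force: [0.1, 0.1, -3.2]
width: 0.0048
gripper_force: 58.5
t 30.1 toe [0.0338 0.0008 0.1257] tip [0.0295 0.0008 0.1123] tilt -17.8
j [ 0.2   1.08 -1.1   1.18  0.81  1.66 -0.38] w 0.0048 F [ 0.1  0.  -3.2]
[[-0.001  0.952 -0.306]
 [ 1.     0.001  0.   ]
 [ 0.    -0.306 -0.952]]
F tool [0.03301143 1.11720809 3.03660105]
178 .............#########....++##.####
182 .....+........########++++++++#####
186 ...++.+++......####++#######+#++#+#
190 ...........+########++#######++###+
194 ......++####.+###########++++.++...
198 ........++###########++++.+++++++..
202 ........+++#####++++.++++++++##++..
206 ..........+++++..+##++++#######+#+.
210 +++........+#++++++#########+###++.
214 +..........######################.#
218 ..+.........#######################
222 +...........+######################
226 .............+#####################
230 ..............++#################.+
234 ...............++###########.++++++
238 .................+#####++++++++++++
```

The lateral force stayed near zero, so the plate slid 8 mm as a whole. Now I'll settle it back down and onto the slope, and release.

```bash
python3 -m handwheel '[[-1,0,0.05,0.06,0,0,0],[-1,0,0.05,0.04,0,0,0],[-1,0,0,0,0,0,0],[-0.8,0,0,0,0,0,0],[-0.5,0,0,0,0,0,0],[0,0,0,0,0,0,0],[0,0,0,0,0,0,0]]'; python3 -m handwheel '[[0,0,0,-0.6,0,0,0],[0,0,0,-1,0,0,0],[0,0,0,-1,0,0,0],[0,0,0,-1,0,0,0],[0,0,0,-0.8,0,0,0],[0,0,0,0,0,0,0]]'
python3 -c "
from h import *
st();im=snap('wrist','w13');a=np.radians(18);s18,c18=np.sin(a),np.cos(a)
for y in(-.008,0): print(y,[wproj([.17*s18-.003*c18,y+e,.17*c18]).round(0).tolist() for e in(.05,-.05)])
h=cv2.cvtColor(np.ascontiguousarray(im),cv2.COLOR_BGR2HSV).astype(int)
for r in list(range(160,188,3))+list(range(290,326,4)): print(r,[int(x) for x in h[r,308:332:3,2]])
im=snap('top','top13')
d=cv2.absdiff(np.ascontiguousarray(im),cv2.imread('pics/top0.png')).max(2)
for r in range(170,240,4): print(r,''.join('#' if d[r,c]>40 else '+' if d[r,c]>18 else '.' for c in range(270,340,2)))"
```

```text
time: 30.85
tool_pos: [0.6583, 0.1197, 0.1224]
tcp_rot: [-1.615, -2.464, 0.386]
wrist_force: [-0.5, 0.4, -0.6]
width: 0.0429
gripper_force: 0.0
time: 31.45
tool_pos: [0.6901, 0.1346, 0.2308]
tcp_rot: [-1.616, -2.466, 0.381]
wrist_force: [-0.4, 0.9, 1.0]
width: 0.0425
gripper_force: 0.0
t 31.45 toe [0.0704 0.0012 0.2308] tip [0.0662 0.0012 0.2175] tilt -17.6
j [ 0.11  1.02 -1.1   0.95  0.78  1.85 -0.29] w 0.0425 F [-0.  1.  1.]
[[-0.     0.953 -0.302]
 [ 1.     0.     0.001]
 [ 0.001 -0.302 -0.953]]
-0.008 [[324.0, 180.0], [323.0, 318.0]]
0 [[324.0, 167.0], [323.0, 309.0]]
160 [137, 137, 95, 98, 100, 126, 125, 124]
163 [131, 138, 91, 100, 96, 128, 128, 126]
166 [134, 137, 93, 99, 98, 120, 130, 127]
169 [147, 137, 82, 101, 103, 59, 131, 128]
172 [150, 142, 66, 199, 199, 143, 124, 128]
175 [144, 138, 71, 193, 199, 165, 62, 129]
178 [143, 147, 71, 192, 190, 160, 62, 129]
181 [143, 106, 63, 196, 191, 152, 65, 127]
184 [145, 114, 61, 194, 195, 155, 62, 66]
187 [125, 141, 64, 196, 194, 151, 59, 87]
290 [58, 64, 61, 101, 100, 56, 65, 55]
294 [62, 69, 64, 101, 99, 67, 74, 72]
298 [69, 78, 70,
[... 264 characters left out ...]
###............####+
174 ............+..++..........+..+####
178 ................++...+..++#+##+####
182 .....+++...........+#####++#.++++##
186 ...++++++.....+#####+++########+.+#
190 ..........+#####.+###########+++#++
194 ...++.+####+++##########++++..+++..
198 .........++#########++++.++##++++..
202 .........+++####+.++.+##+#######++.
206 ...........+..+.++################.
210 ++.........+##++##################+
214 ++++.......+#####################.#
218 ++.+........#######################
222 +............######################
226 .+...........+#####################
230 ..............++#################.+
234 ...............++###########.++++++
238 .................+######+++++++++++
```

The plate is now centred to about 1–2 mm and leaning. Next I'll move back and reorient to push the bar with both fingertips, tilted so the gripper body clears the plate.

```bash
python3 -m handwheel '[[0.2,0,-0.3,-0.8,0,0,0],[0.2,0,-1,0,0,0,0],[0.2,0,-1,0,-0.75,0,0],[0.2,0,-1,0,-0.75,0,0],[0.2,0,-1,0,-0.7,0,0],[0.2,0,-1,0,0,0,0],[0.2,0,-1,0,0,0,0],[0.2,0,-1,0,0,0,1],[0.2,0,0,0,0,0,1],[0.2,0,0,0,0,0,1]]'; python3 -m handwheel '[[0.2,0,0,0,0,0,1],[0.2,0,0,0,0,0,1],[0.2,0,0,0,0,0,1],[0.2,0,0,0,0,0,1],[0.2,0,0,0,0,0,1],[0.2,0,0,0,0,0,1],[0.2,0,0,0,0,0,1],[0.2,0,0,0,0,0,1],[0.2,0,0,0,0,0,0.25],[0.2,0,0,0,0,0,0]]'
python3 -c "
from h import *
st();go([-.105,0,.08],ori(25,0))"
```

```text
time: 32.55
tool_pos: [0.5347, 0.0647, 0.2739]
tcp_rot: [-2.234, -2.199, 0.031]
wrist_force: [0.1, 0.1, -0.4]
width: 0.0511
gripper_force: 0.0
time: 33.55
tool_pos: [0.535, 0.0657, 0.2738]
tcp_rot: [3.071, 0.638, -0.031]
wrist_force: [-0.0, -0.8, -0.6]
width: 0.0515
gripper_force: 0.0
t 33.55 toe [-9.930e-02 -1.000e-04  2.738e-01] tip [-9.960e-02 -1.000e-04  2.598e-01] tilt -1.2
j [ 0.46  0.48 -0.97  1.7   0.42  1.21 -1.78] w 0.0515 F [-0.3 -0.7 -0.6]
[[ 1.   -0.   -0.02]
 [-0.   -1.   -0.  ]
 [-0.02  0.   -1.  ]]
shift [-0.07 -0.01  7.76] turn [ 0.    3.27 -0.  ] shift in new axes [-3.48 -0.    6.93]
```

```bash
python3 -m handwheel '[[0.2,0,0,1,0,0,0],[0.2,0,0,1,0,0,0],[0.2,0,0,1,0,0,0],[0.2,0,0,1,0,0,0],[0.2,-0.1,0,1,0,0,0],[0.2,-0.1,0,0.5,0,0.9,0],[0.2,0,0,0,0,0.9,0],[0.2,0,0,0,0,0.9,0],[0.2,0,0,0,0,0.55,0],[0.2,0,0,0,0,0,0]]'
python3 -c "
from h import *
st();go([-.103,0,-.008],ori(25,0))"
```

```text
time: 34.55
tool_pos: [0.5264, 0.0611, 0.1355]
tcp_rot: [-2.925, -0.61, -0.643]
wrist_force: [0.5, 0.3, -0.3]
width: 0.0511
gripper_force: 0.0
t 34.55 toe [-0.109  -0.001   0.1355] tip [-0.1031 -0.001   0.1228] tilt 24.8
j [ 0.41  0.42 -0.7   2.25  0.93  0.22 -2.23] w 0.0511 F [ 0.6  0.1 -0.3]
[[ 0.908  0.     0.419]
 [ 0.001 -1.    -0.002]
 [ 0.419  0.002 -0.908]]
shift [-2.19 -0.05  5.31] turn [0.01 0.03 0.01] shift in new axes [-2.21 -0.04  5.3 ]
```

```bash
python3 -m handwheel '[[0.2,-0.37,0,0.88,0,0,0],[0.2,-0.37,0,0.88,0,0,0],[0.2,-0.37,0,0.88,0,0,0],[0.2,-0.37,0,0.88,0,0,0],[0.2,-0.37,0,0.88,0,0,0],[0.2,-0.35,0,0.85,0,0,0],[0.2,0,0,0,0,0,0]]'
python3 -c "
from h import *
st();bar();go([-.103,0,-.008],ori(25,0))"
```

```text
time: 35.25
tool_pos: [0.5532, 0.0512, 0.0359]
tcp_rot: [-2.921, -0.63, -0.528]
wrist_force: [0.1, -0.2, 0.7]
width: 0.0511
gripper_force: 0.0
t 35.25 toe [-0.0884 -0.0208  0.0359] tip [-0.0834 -0.0202  0.0228] tilt 20.8
j [ 0.29  0.65 -0.53  2.18  1.31  0.17 -2.52] w 0.0511 F [ 0.  -0.2  0.7]
[[ 0.934  0.02   0.356]
 [ 0.008 -0.999  0.036]
 [ 0.356 -0.031 -0.934]]
[449 165   9 139 883] [[449.0, 303.0], [450.0, 165.0], [458.0, 165.0], [456.0, 303.0]]
[[-0.0976, -0.0899], [-0.0239, -0.0903], [-0.0237, -0.0948], [-0.0977, -0.0942]]
[ 163  191  240   45 9795] [[163.0, 191.0], [402.0, 191.0], [402.0, 235.0], [163.0, 235.0]]
[[-0.0402, 0.0667], [-0.0393, -0.0634], [-0.0623, -0.0634], [-0.0647, 0.0652]]
[ 552  251   44  156 3200] [[551.0, 253.0], [576.0, 249.0], [603.0, 403.0], [578.0, 407.0]]
[[-0.0708, -0.1541], [-0.0681, -0.1733], [-0.1708, -0.212], [-0.1699, -0.1888]]
shift [-1.17 -0.77  1.5 ] turn [-0.26  0.51  0.05] shift in new axes [-1.28 -0.81  1.38]
```

```bash
python3 -m handwheel '[[0.2,-0.4,0,-0.6,0,0,0],[0.2,-0.4,-0.4,-0.6,0,-0.7,0],[0.2,0,-0.4,-0.3,0,-0.7,0],[0.2,0,0,0,0,0,0]]'
python3 -c "
from h import *
st();go([-.105,0,-.008],ori(10,0))"
```

```text
time: 35.7
tool_pos: [0.5278, 0.0537, 0.0634]
tcp_rot: [-2.991, -0.643, -0.319]
wrist_force: [1.3, 0.9, 0.9]
width: 0.0515
gripper_force: 0.0
t 35.7 toe [-0.1107 -0.0083  0.0634] tip [-0.1077 -0.0079  0.0497] tilt 12.4
j [ 0.42  0.64 -0.78  2.11  0.88  0.48 -2.13] w 0.0515 F [1.5 0.3 0.9]
[[ 0.976  0.016  0.215]
 [ 0.011 -1.     0.023]
 [ 0.215 -0.02  -0.976]]
shift [-0.39 -0.27  2.84] turn [-0.17 -0.3   0.08] shift in new axes [-0.27 -0.33  2.85]
```

```bash
python3 -m handwheel '[[0.2,0,0,0,-0.17,-0.3,0.08],[0.2,-0.09,-0.1,0.75,0,0,0],[0.2,-0.09,-0.1,0.75,0,0,0],[0.2,-0.09,-0.1,0.75,0,0,0],[0.2,0,0,0.5,0,0,0],[0.2,0,0,0,0,0,0]]'
python3 -c "
from h import *
st();bar();go([-.105,0,-.010],ori(10,0))"
```

```text
time: 36.3
tool_pos: [0.5286, 0.0607, -0.0088]
tcp_rot: [-3.031, -0.63, -0.268]
wrist_force: [-0.3, -0.2, 0.9]
width: 0.0512
gripper_force: 0.0
t 36.3 toe [-0.1071 -0.0022 -0.0088] tip [-0.1047 -0.0022 -0.0226] tilt 10.1
j [ 0.24  0.74 -0.59  2.11  1.08  0.4  -2.35] w 0.0512 F [-0.4 -0.1  0.9]
[[ 0.984 -0.     0.175]
 [-0.    -1.    -0.001]
 [ 0.175  0.001 -0.984]]
[ 513  108   13  170 1139] [[513.0, 277.0], [518.0, 108.0], [528.0, 108.0], [522.0, 277.0]]
[[-0.0944, -0.0854], [-0.0235, -0.0856], [-0.023, -0.0905], [-0.0947, -0.0904]]
[  147   137   327    67 18330] [[146.0, 139.0], [473.0, 135.0], [474.0, 199.0], [147.0, 203.0]]
[[-0.0378, 0.0652], [-0.0367, -0.064], [-0.0621, -0.0645], [-0.0636, 0.0651]]
[ 624  220   16  167 1694] [[624.0, 220.0], [638.0, 220.0], [646.0, 386.0], [631.0, 386.0]]
[[-0.0692, -0.152], [-0.0686, -0.1642], [-0.1698, -0.2048], [-0.1666, -0.1883]]
[578 396  54  44 577] [[573.0, 427.0], [621.0, 388.0], [631.0, 401.0], [584.0, 440.0]]
[[-0.1852, -0.1463], [-0.1655, -0.1783], [-0.1782, -0.1942], [-0.1985, -0.16]]
shift [ 0.06 -0.09  0.09] turn [ 0.01 -0.02 -0.  ] shift in new axes [ 0.06 -0.09  0.09]
```

```bash
python3 -m handwheel '[[0.2,0,0,0.2,0,0,0],[0.2,0.46,-0.03,0.08,0,0,0],[0.2,0.46,-0.03,0.08,0,0,0],[0.2,0.46,-0.03,0.08,0,0,0],[0.2,0.3,0,0.05,0,0,0],[0.2,0,0,0,0,0,0]]'
python3 -c "
from h import *
st();bar()"
```

```text
time: 36.95
tool_pos: [0.569, 0.0803, -0.0128]
tcp_rot: [-3.03, -0.627, -0.269]
wrist_force: [0.1, -0.4, 0.2]
width: 0.0514
gripper_force: 0.0
t 36.95 toe [-0.0623 -0.0003 -0.0128] tip [-0.0598 -0.0003 -0.0266] tilt 10.2
j [ 0.23  0.8  -0.62  2.    1.02  0.47 -2.29] w 0.0514 F [-0.1 -0.4  0.2]
[[ 0.984 -0.002  0.176]
 [-0.002 -1.    -0.001]
 [ 0.176  0.001 -0.984]]
[ 508  201   25  163 1121] [[507.0, 363.0], [526.0, 201.0], [535.0, 202.0], [516.0, 364.0]]
[[-0.0886, -0.0841], [-0.0181, -0.0843], [-0.0183, -0.0891], [-0.0899, -0.0894]]
[  150   240   330    62 18326] [[150.0, 301.0], [150.0, 240.0], [479.0, 240.0], [479.0, 301.0]]
[[-0.0587, 0.0668], [-0.0338, 0.0642], [-0.0339, -0.0635], [-0.0587, -0.0658]]
[ 612  278   28  168 2906] [[612.0, 445.0], [617.0, 278.0], [642.0, 279.0], [637.0, 446.0]]
[[-0.1627, -0.1821], [-0.0527, -0.1446], [-0.0543, -0.1658], [-0.1738, -0.2135]]
```

```bash
python3 -m handwheel '[[0.2,0.24,0,0.04,0,0,0],[0.2,0.24,0,0.04,0,0,0],[0.2,0.24,0,0.04,0,0,0],[0.2,0,0,0,0,0,0]]'
python3 -c "
from h import *
st();bar()"
```

```text
time: 37.4
tool_pos: [0.5856, 0.0874, -0.0126]
tcp_rot: [-3.031, -0.628, -0.27]
wrist_force: [0.4, -0.6, -0.3]
width: 0.0514
gripper_force: 0.0
t 37.4 toe [-0.0442 -0.0004 -0.0126] tip [-0.0418 -0.0004 -0.0264] tilt 10.2
j [ 0.23  0.82 -0.64  1.95  1.    0.5  -2.26] w 0.0514 F [ 0.2 -0.7 -0.3]
[[ 0.984 -0.002  0.176]
 [-0.001 -1.    -0.001]
 [ 0.176  0.001 -0.984]]
[  150   241   330    62 18050] [[150.0, 242.0], [479.0, 241.0], [479.0, 302.0], [150.0, 303.0]]
[[-0.0163, 0.0644], [-0.016, -0.0637], [-0.0408, -0.0661], [-0.0412, 0.0669]]
[508 240  22 127 860] [[506.0, 366.0], [523.0, 239.0], [531.0, 240.0], [514.0, 367.0]]
[[-0.0718, -0.0843], [-0.0154, -0.0843], [-0.0158, -0.0885], [-0.073, -0.0889]]
[ 603  310   29  155 2765] [[602.0, 464.0], [611.0, 310.0], [635.0, 311.0], [627.0, 465.0]]
[[-0.1603, -0.1815], [-0.0504, -0.144], [-0.0533, -0.1652], [-0.1733, -0.2134]]
```

```bash
python3 -m handwheel '[[0.2,0.12,0,0.02,0,0,0],[0.2,0.12,0,0.02,0,0,0],[0.2,0.06,0,0.01,0,0,0],[0.2,0,0,0,0,0,0]]'; python3 -m handwheel '[[0.2,0.06,0,0.01,0,0,0],[0.2,0,0,0,0,0,0]]'
python3 -c "
from h import *
st();bar()"
```

```text
time: 37.85
tool_pos: [0.5912, 0.0896, -0.0128]
tcp_rot: [-3.032, -0.628, -0.266]
wrist_force: [-6.7, -3.7, 3.2]
width: 0.0509
gripper_force: 3.1
time: 38.05
tool_pos: [0.5914, 0.0896, -0.0131]
tcp_rot: [-3.033, -0.628, -0.263]
wrist_force: [-15.3, -5.7, 9.9]
width: 0.0511
gripper_force: 7.8
t 38.05 toe [-0.038  -0.0007 -0.0131] tip [-0.0356 -0.0007 -0.0269] tilt 9.9
j [ 0.22  0.83 -0.64  1.94  0.99  0.52 -2.25] w 0.0511 F [-16.3   0.9   9.9]
[[ 0.985 -0.002  0.172]
 [-0.002 -1.    -0.002]
 [ 0.172  0.002 -0.985]]
[  149   244   331    62 18406] [[149.0, 305.0], [149.0, 244.0], [479.0, 244.0], [479.0, 305.0]]
[[-0.0353, 0.0671], [-0.0101, 0.0643], [-0.0104, -0.0638], [-0.0353, -0.0662]]
[509 252  20 115 756] [[506.0, 365.0], [522.0, 251.0], [530.0, 252.0], [514.0, 367.0]]
[[-0.0649, -0.0842], [-0.0135, -0.0843], [-0.014, -0.0883], [-0.066, -0.0886]]
[ 600  321   29  150 2713] [[599.0, 470.0], [608.0, 321.0], [632.0, 322.0], [624.0, 471.0]]
[[-0.159, -0.1814], [-0.0492, -0.1433], [-0.0524, -0.1646], [-0.1726, -0.2136]]
```

The force rose to 16 N, so the bar is seated. I'll back off and inspect.

```bash
python3 -m handwheel '[[0.2,-0.3,0,-0.05,0,0,0],[0.2,-0.8,0,-0.14,0,0,0],[0.2,-0.5,0,-0.8,0,0,0],[0.2,-0.5,0,-1,0,0,0],[0.2,-0.5,0,-1,0,0,0],[0.2,-0.5,0,-1,0,0,0],[0.2,-0.5,0,-1,0,0,0],[0.2,0,0,0,0,0,0]]'
python3 -c "
from h import *
st();bar()
snap('wrist','w14');snap('top','top14')
a=cv2.imread('pics/w14.png')[0:300,120:520];b=cv2.imread('pics/top14.png')[160:310,250:450]
cv2.imwrite('pics/m14.png',np.vstack([cv2.resize(a,(800,600))[:,:],][0:1]) if 0 else np.hstack([cv2.resize(a,(440,330)),cv2.resize(b,(360,330),interpolation=cv2.INTER_CUBIC)]))"
```

```text
time: 38.9
tool_pos: [0.4914, 0.0458, 0.0965]
tcp_rot: [-3.033, -0.627, -0.272]
wrist_force: [0.2, 0.0, -1.0]
width: 0.0512
gripper_force: 0.0
t 38.9 toe [-0.1472 -0.001   0.0965] tip [-0.1447 -0.001   0.0827] tilt 10.2
j [ 0.47  0.55 -0.84  2.16  0.78  0.55 -2.09] w 0.0512 F [ 0.2 -0.1 -1. ]
[[ 0.984 -0.002  0.177]
 [-0.002 -1.    -0.004]
 [ 0.177  0.003 -0.984]]
[ 219   56  192   36 5637] [[219.0, 56.0], [410.0, 55.0], [410.0, 90.0], [219.0, 91.0]]
[[-0.0075, 0.0655], [-0.0075, -0.0644], [-0.0327, -0.0635], [-0.0328, 0.0644]]
[446  82   7 107 528] [[446.0, 82.0], [452.0, 82.0], [453.0, 188.0], [447.0, 188.0]]
[[-0.0249, -0.0895], [-0.0245, -0.0937], [-0.0985, -0.0932], [-0.0986, -0.089]]
[ 529  153   39  132 2196] [[528.0, 155.0], [547.0, 151.0], [575.0, 281.0], [556.0, 285.0]]
[[-0.072, -0.1538], [-0.0673, -0.1723], [-0.1682, -0.2096], [-0.1706, -0.1885]]
[507 281  35  55 440] [[499.0, 328.0], [526.0, 273.0], [541.0, 281.0], [514.0, 335.0]]
[[-0.202, -0.1389], [-0.1598, -0.1575], [-0.1664, -0.173], [-0.2097, -0.1541]]
```

View pics/m14.png

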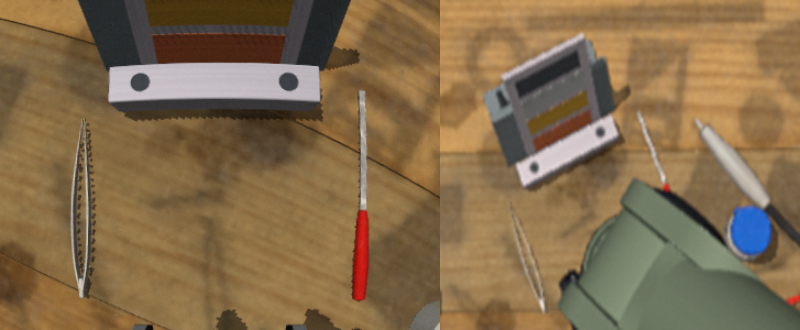

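The last view shows the plate leaning on the backstop, centred, with its swatches facing the robot. The bar, from (108,65) to (320,100), is square and flush against its foot. The file and tweezers are where they were, and the robot is touching nothing.

```bash
python3 -c "
from rig import manip
print(manip.finish_job())"
```

```text
the job is handed in; nothing more can be done
None
```

I handed the job in at about 39 s: the plate leans flat and about centred on the backstop with the stop bar flush and centred against its foot, but while I re-centred the plate by its top edge, its foot may have lifted slightly (under 1 mm) off the bench.

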